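# Kit the tray for a steady-rest set-up

### The arm

A 6-joint arm with a two-finger parallel gripper is mounted at the origin on the work surface. World frame = base frame: x ahead of the robot, y to its left, z up, the work surface at z = 0. Lengths are in m, angles in rad, forces in N, time in s.
With the tool pointing down it reaches from about 0.35 to 0.925 m from the base axis. Payload 6.4 kg.
Tool frame: the origin (TCP) lies midway between the tips of the shut fingers; the grasp point (between the pads) lies 19 mm behind it; z points along the fingers, x is the direction in which the jaws open and shut, and the axes are right-handed (so a half turn about z gives the same grasp; the last joint's range is limited). The gripper opens to 94 mm and grips with 3 to 60 N. Pads are 16 mm wide; open, the fingers measure 119 mm over their backs; the gripper's body (75 mm by 177 mm) begins 78 mm behind the grasp point.
Start: joints at [-1.3, 0.245, 1.558, -0, 1.339, -0.174], TCP at [0.28, -0.587, 0.205] pointing down, gripper open.
Joint ranges: [-3.13, 3.13], [-1.02, 2.26], [0.13, 2.54], [-0.95, 4.09], [0.21, 2.88], [-2.74, 2.74]. Speed limits (rad/s): [2.57, 2.57, 3.14, 3.14, 3.14, 3.14].

### API

Orientations are given as a unit quaternion [x, y, z, w].
In Python, from plant import env, eyes gives the robot as it stands.
- The arm moves only by the tool step_arm, never from a script. Its argument "targets" is a list of rows, each a list of 6 numbers: the shift along the tool's x, y, z scaled (see below), then the turn, a rotation vector about the tool's x, y, z scaled (see below). In form: [[dx, dy, dz, rx, ry, rz], ...]. A call has 1 to 12 rows; each row is the pose to reach, as a shift and turn from the pose commanded when the call began, along the tool's axes at that moment; what a row does not reach only later rows make up. The controller multiplies each number of a shift by 12 cm and each number of a turn by 90 degrees. A row lasts 1/10 s, in which the tool goes at most 50 mm and 8.59 degrees, less where a joint would pass 70% of its speed; a pose out of reach is approached as far as the arm can. A call with a number of a shift or a turn outside -1 to 1 is refused whole. A call with a gripper value outside its range is refused whole. "claw" is the opening, from 0 (shut) to 1 (fully open), set as the call begins (left out, the last holds). The fingers move at their own pace and stop on an object; "squeeze" is the grip in N (left out, the last holds). Time passes only in rows, so rows that repeat a pose let the fingers close. It gives the time, the measured TCP pose, the force and the opening at its end, in the units of the state.
- env.get_obs(): the state, without advancing time (a new reading comes with each control period).
- eyes.camera(name): name is "scene" or "top"; returns the picture (480x640x3 uint8, blue, green, red); there is no depth.
- eyes.camera_info(name): a dict with "camera_matrix" (3x3 intrinsics, pixels), "distortion" ([k1, k2, p1, p2, k3] as OpenCV has them; the pictures are not rectified), "position" and "attitude" of the camera in the world. Camera axes: x right, y up, looking along -z (the intrinsics and any distortion apply to the point x, -y, -z); pixel columns grow to the right and rows downward; lengths in m; the calibration is good to about 2 mm. A picture is of the moment at which its call begins. camera_info takes no time and is no camera call.
- env.job_done(): hands the job in, once; it reports no verdict.
The state is a dict: "t": time; "joint_pos": joint angles; "dq": joint speeds; "effort": joint torques, N m; "ee_pos": TCP position; "tcp_rot": TCP orientation; "wrist_force": force on the tool from outside, world axes, zero at the start; "ft_torque": the same for the moment, N m; "grip_width": finger opening in m.
Only numpy, scipy, OpenCV 4.12 (cv2) and the standard library are available. Lean on these libraries where they do the work, as an engineer would, in place of code of your own. Each camera call takes 0.05 s, during which the arm holds its last target. There are 200 camera calls.

### The job

Make up the lathe kit: lay each packing plate flat between the pins of the tray bay of its shape, with its clamp flat on top of it (red strap clamp over the long steel plate, green cap over the square brass one), and stand every rod from the sloping rack upright in the holder cup, brass end up. Only when the kit is complete, lift the sprung clear guard on the switch box, push the toggle under it fully over to the green mark to call for collection, and let the guard drop shut again. Leave the oil bottle, spanner and chuck key alone.

Things in the scene. Friction and masses are not known exactly. Their poses are not given: they have to be found in the camera images.
- tray: Fixed blue kitting tray, a plate 140 x 250 x 6 mm (x, y, z); origin at the centre of its underside, z up. Each of its two bays is marked by six aluminium pins, 8 mm diameter, 24 mm above the top face, just outside the parts' outline (3 mm play each side): two along each side facing tray +y and -y, one at the middle of each end facing +x and -x. Fingers can pass between the two pins of a side.
- bay_long (a point): Centre of the long bay's floor (grey patch), on the tray's top face, 60 mm to the tray's -y. Axes as the tray's; 96 mm along x, 46 mm along y inside its pins; side pins at x = +-34 mm. Takes the long steel packing plate, then the red strap clamp on top of it.
- bay_square (a point): Centre of the square bay's floor (yellow patch), on the tray's top face, 60 mm to the tray's +y. Axes as the tray's; 56 x 56 mm inside its pins; side pins at x = +-19 mm. Takes the brass packing plate, then the green cap on top of it.
- packing_long: Loose bare steel packing plate, 90 x 40 x 10 mm, about 0.28 kg: the underlying part of the long bay. Origin at the centre of its underside, x along its length, z up.
- packing_square: Loose brass packing plate, 50 x 50 x 10 mm, about 0.21 kg: the underlying part of the square bay (a quarter turn makes no difference). Origin at the centre of its underside, x along its length, z up.
- clamp_long: Loose red strap clamp, a flat body 90 x 40 x 14 mm with a dark square screw head 22 x 22 mm standing 28 mm high on the middle of it (overall height 42 mm), about 0.4 kg: it lies over the steel packing plate. Origin at the centre of its underside, x along its length, z up. The head's sides are parallel to x and y; it is the place to grip.
- clamp_square: Loose green cap, a flat body 50 x 50 x 14 mm with a dark square screw head 22 x 22 mm standing 28 mm high on the middle of it (overall height 42 mm), about 0.32 kg: it lies over the brass packing plate (a quarter turn makes no difference). Origin at the centre of its underside, x along its length, z up. The head's sides are parallel to x and y; it is the place to grip.
- rack: Fixed grey sloping rack, 200 mm wide, for up to three rods. Origin on the bench 30 mm under the foot of the middle rod; x points up the slope, away from the robot; z up. Rods lie 55 mm apart along rack y at 45 degrees, foot near the robot and low, brass end high and away. They rest in notches 25 and 108 mm from the foot; from 118 mm to the brass end they are free all round.
- cup: Fixed round holder cup, grey with a red band under the rim, 60 mm outside and 52 mm inside diameter, 110 mm high, floor 5 mm thick. Origin at the centre of its underside, z up. All the rods fit in it together and may lean against its rim.
- cup_floor (a point): Centre of the cup's inner floor, 5 mm above the bench, z up.
- cup_mouth (a point): Centre of the cup's mouth, level with the rim, 110 mm above the bench.
- switchbox: Fixed grey switch box, 120 x 84 x 40 mm (x, y, z), usually turned about +90 degrees, so that its +x points to the robot's left and its -y away from the robot. Origin at the centre of its underside, z up. On its top face stands the toggle, under a guard 60 mm above the top face that is open all round.
- guard (a joint): Guard angle, rad: 0 shut (level), grows as it swings up, stop at 1.75 (just past upright). A clear plate 105 mm long from the hinge, 76 mm wide, 4 mm thick, underside 100 mm above the bench when shut, red free edge towards box -x. Sprung shut and damped: let go fully open it sinks shut in about 18 s, or rests on what is in its way; lifting at 0.3 rad/s takes about 3 N at the tab.
- guard_tab (a point): Grip point on the red tab of the guard: a fin 14 mm thick (along the hinge), 12 mm deep and 34 mm tall that stands on the plate's upper face near its free edge. The point lies 22 mm above the plate's upper face, 12 mm below the fin's tip; closed, it is 100 mm from the hinge line towards box -x and 26 mm above it. It moves with the guard; its frame turns with it.
- guard_hinge (a point): Middle of the guard's hinge line, 100 mm above the bench and 55 mm to box +x; the hinge line runs along box y. Axes as the box's. Lifting carries the tab from box -x upwards and over towards box +x.
- toggle (a joint): Angle of the toggle, rad: about 0 (up to 0.15) when off, leaning 0.5 rad towards box +y (the white mark, the robot's side); 1.0 when fully on, leaning 0.5 rad towards box -y (the green mark, away from the robot). Stays where it is left; takes about 3 N at its end.
- toggle_tip (a point): Centre of the black ball (16 mm diameter) at the end of the toggle's steel stick (10 mm diameter), 42 mm from the pivot. It moves with the toggle.
- toggle_pivot (a point): Pivot of the toggle, 42 mm above the bench (2 mm above the box's top face), 30 mm to box -x of the box's centre, 85 mm from the hinge line. Axes as the box's; the toggle swings about box x.
- oil_bottle: Bystander: yellow oil bottle with a red cap, 52 mm diameter, 140 mm high, standing; origin under its centre.
- spanner: Bystander: a steel spanner lying on the bench.
- chuck_key: Bystander: T-shaped chuck key about 95 x 90 mm lying on the bench beyond the switch box.
- rod1: Loose steady-rest rod: round steel bar of 14 mm diameter, 200 mm long, about 0.13 kg, with a brass end 24 mm long. Origin at the centre of its plain steel foot, z along the rod towards the brass end. One to three rods are present.
- rod2: Loose steady-rest rod: round steel bar of 14 mm diameter, 200 mm long, about 0.13 kg, with a brass end 24 mm long. Origin at the centre of its plain steel foot, z along the rod towards the brass end. One to three rods are present.
- rod3: Loose steady-rest rod: round steel bar of 14 mm diameter, 200 mm long, about 0.13 kg, with a brass end 24 mm long. Origin at the centre of its plain steel foot, z along the rod towards the brass end. One to three rods are present.
Mind the look-alikes: they are no part of the job. Of the things like the clamp_square, leave any that is pink; of the rest the smaller one is meant. What is shaped like the clamp_long but purple is not meant.

How it is judged:
By the outcome, as a careful person would: the job done as asked, in the order asked, and still so for the second after the job is handed in, with the robot touching nothing.
Of rod1, rod2, rod3 only 1 to 3 are there at a start; the rules pass over those that are not, and their reading is None.
At some moment in a run one of packing_long, packing_square, clamp_long, clamp_square may be knocked a few centimetres aside while the robot is not near it.
It also fails if it takes over 210 s, if anything falls off the work surface, if the arm or the gripper's body presses on something with over 40 N, if the wrist force passes 120 N, or if a joint passes its speed limit or range.

## Working session

There is one attempt and no reset: what is moved stays moved. The work goes in short steps, Python scripts to look and compute and a tool call to move; the robot and the scene stay as the last step left them, time stands still between calls to the robot, and variables do not carry over. Pictures are saved under pics/ and viewed, on a budget of 14 in all, crops included, one or two more only if the job needs it, and the job is handed in when it is done.

Besides the shell and the picture viewer there is one more tool, called after "Call:" by a JSON object that holds its "op" and its "data", one argument or row to a line. step_arm: Moves the arm, as the interface text tells. Its arguments: {"type":"object","properties":{"targets":{"type":"array"},"claw":{"type":"number"},"squeeze":{"type":"number"}},"required":["targets"]}

```bash
ls; mkdir -p pics
python3 - <<'E'
from plant import env, eyes
import cv2
for n in ("scene","top"):
    cv2.imwrite(f"pics/{n}0.png",eyes.camera(n)); i=eyes.camera_info(n); print(n,{k:(v.tolist() if hasattr(v,'tolist') else v) for k,v in i.items()})
print(env.get_obs())
E
```

```text
pics
scene {'camera_matrix': [[598.0691930751763, 0.0, 316.2980241659921], [0.0, 598.0691930751763, 249.29117569437287], [0.0, 0.0, 1.0]], 'distortion': [-0.13357446250121813, 0.0, 0.0, 0.0, 0.0], 'position': [0.9748163112426406, -0.6536966939853754, 1.2404131451302731], 'attitude': [0.2806318154749796, 0.08080645971466897, 0.29087291912952895, 0.9111032022381795]}
top {'camera_matrix': [[465.1352035338558, 0.0, 320.10059172518], [0.0, 465.1352035338558, 235.37395663846672], [0.0, 0.0, 1.0]], 'distortion': [-0.007715162943046625, 0.0, 0.0, 0.0, 0.0], 'position': [0.46229447383668465, -0.0335561871461494, 1.0095878590792526], 'attitude': [0.03588194063372552, -0.03610060349445551, -0.6960963803544089, 0.716141789048219]}
{'t': 0.1, 'joint_pos': array([-1.30010563e+00,  2.45749202e-01,  1.55886124e+00,  2.28529876e-06,
        1.33871036e+00, -1.74121208e-01]), 'dq': array([ 0.00031064, -0.00220309, -0.00152882,  0.00024231,  0.00044832,
       -0.00058068]), 'effort': array([-9.57104749e-04, -4.16914594e+01, -3.15525556e+01,  6.86863717e-02,
        3.09704163e-02, -4.32401976e-05]), 'ee_pos': array([ 0.27953595, -0.58623095,  0.20446898]), 'tcp_rot': array([ 8.45661443e-01, -5.33719006e-01, -6.39022631e-04, -5.81612850e-04]), 'wrist_force': array([ 0.08332236,  0.0048236 , -0.26888003]), 'ft_torque': array([-0.02272006,  0.0092557 , -0.00115589]), 'grip_width': 0.0943702933472889}
```

View pics/scene0.png

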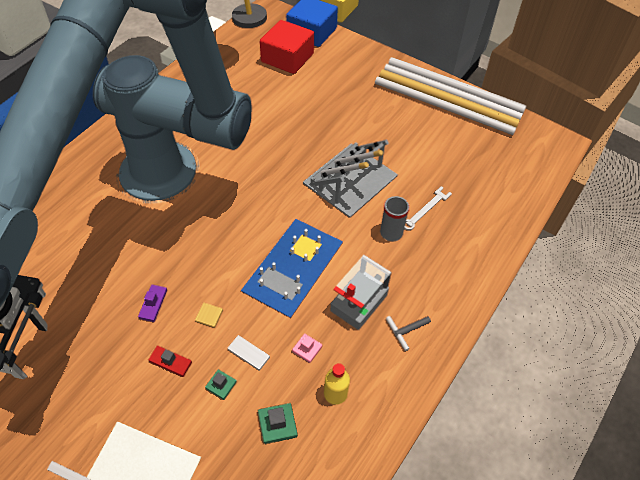

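View pics/top0.png

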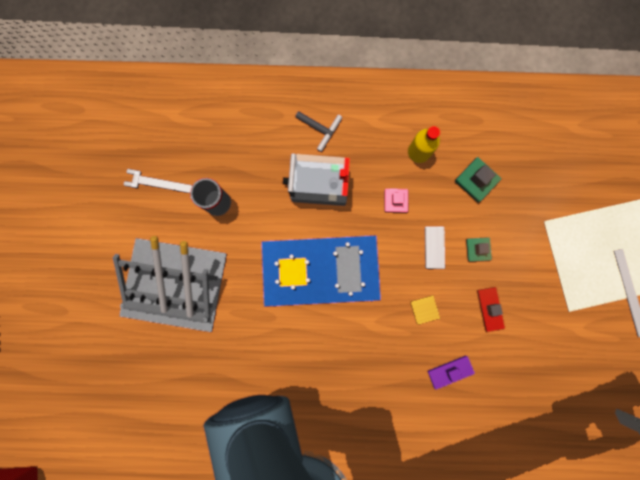

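Candidates in the top view: the cap is small green (479,250), big green (478,180) or pink (397,200). The strap clamp is red (491,310) or purple (451,372). By the description I choose small green and red. Two rods are in the rack, with brass ends at (155,240) and (185,247).

```bash
cat > h.py <<'E'
import numpy as np, cv2
from scipy.spatial.transform import Rotation as R
from plant import env, eyes
def ray(n,px):
    i=eyes.camera_info(n); K=np.array(i["camera_matrix"]); D=np.array(i["distortion"])
    u=cv2.undistortPoints(np.float64(px).reshape(-1,1,2),K,D).reshape(-1,2)
    d=np.c_[u[:,0],-u[:,1],-np.ones(len(u))]
    return np.array(i["position"]), R.from_quat(i["attitude"]).apply(d)
def plane(n,px,z):
    p,d=ray(n,px); return p+d*((z-p[2])/d[:,2])[:,None]
def proj(n,P):
    i=eyes.camera_info(n); c=R.from_quat(i["attitude"]).inv().apply(np.atleast_2d(P)-np.array(i["position"]))
    c=c*[1,-1,-1]
    return cv2.projectPoints(c,np.zeros(3),np.zeros(3),np.array(i["camera_matrix"]),np.array(i["distortion"]))[0].reshape(-1,2)
def tri(pa,pb):  # top px, scene px
    (p,d),(q,e)=ray("top",pa),ray("scene",pb); d,e=d[0],e[0]
    s=np.linalg.lstsq(np.c_[d,-e],q-p,rcond=None)[0]; a,b=p+s[0]*d,q+s[1]*e
    return (a+b)/2,np.linalg.norm(a-b)
def blobs(img,lo,hi,amin=40,roi=None):
    h=cv2.cvtColor(img,cv2.COLOR_BGR2HSV); m=cv2.inRange(h,np.array(lo),np.array(hi))
    if roi is not None:
        k=np.zeros_like(m); x0,y0,x1,y1=roi; k[y0:y1,x0:x1]=255; m&=k
    c=cv2.findContours(m,cv2.RETR_EXTERNAL,cv2.CHAIN_APPROX_NONE)[0]
    return sorted([x for x in c if cv2.contourArea(x)>=amin],key=cv2.contourArea,reverse=True)
def rect(n,c,z):  # world min-area rect of contour at height z: centre, long, short, angle of long axis (deg)
    P=plane(n,c.reshape(-1,2),z)[:,:2].astype(np.float32)
    (cx,cy),(w,h),a=cv2.minAreaRect(P*1000)
    if w<h: w,h,a=h,w,a+90
    return np.round([cx,cy],1),round(w,1),round(h,1),round((a+90)%180-90,1)
def go(*targets):
    """targets: (pos, R) chained from the measured pose; prints calls (number row, rows needed)"""
    o=env.get_obs(); p=np.array(o["ee_pos"]); r=R.from_quat(o["tcp_rot"])
    for tp,tr in targets:
        tr=r if tr is None else tr; tp=np.array(tp)
        d0=r.inv().apply(tp-p); rv0=(r.inv()*tr).as_rotvec()
        k=max(1,int(np.ceil(max(np.abs(d0).max()/.119,np.abs(rv0).max()/1.55))))
        for j in range(k,0,-1):
            w=(r.inv()*tr).as_rotvec()/j; st=(tp-p)/j; d=r.inv().apply(st)
            n=max(np.linalg.norm(st)/.05,np.degrees(np.linalg.norm(w))/8.59)
            print([float(x) for x in np.round(np.r_[d/.12,w/(np.pi/2)],3)],"rows %.1f"%n)
            p=p+st; r=r*R.from_rotvec(w)
        print("  ->",np.round(tp,4))
def down(deg):  # tool down, jaw axis x at deg in world
    a=np.radians(deg); return R.from_matrix(np.c_[[np.cos(a),np.sin(a),0],[np.sin(a),-np.cos(a),0],[0,0,-1]])
def grab():
    return eyes.camera("top"),eyes.camera("scene")
E
python3 - <<'E'
from h import *
t=cv2.imread("pics/top0.png"); s=cv2.imread("pics/scene0.png")
for nm,n,im,lo,hi,z,roi in [
 ("tray","top",t,(100,120,60),(125,255,255),.006,(240,220,400,320)),
 ("yellowpatch","top",t,(22,150,120),(35,255,255),.006,(260,220,330,320)),
 ("brass","top",t,(15,80,90),(35,255,255),.01,(405,290,445,330)),
 ("green","top",t,(60,60,30),(90,255,255),.014,(440,150,520,270)),
 ("red","top",t,(0,190,80),(6,255,255),.014,(470,280,515,340)),
 ("redb","top",t,(174,150,60),(180,255,255),.014,(470,280,515,340)),
 ("steel","top",t,(0,0,150),(180,50,255),.01,(420,215,450,280)),
 ("greypatch","top",t,(0,0,90),(180,40,190),.006,(333,240,365,300)),
 ("redtab","top",t,(0,180,80),(6,255,255),.104,(330,140,360,215)),
 ("headred","top",t,(0,0,0),(180,120,90),.042,(480,295,510,325)),
 ("headgreen","top",t,(0,0,0),(180,90,110),.042,(465,235,495,265)),
 ("cupred-s","scene",s,(0,150,60),(8,255,255),.1,(375,190,415,245)),
 ("cupdark","top",t,(0,0,0),(180,90,80),.11,(185,170,240,225)),
 ]:
    print(nm,[(c.reshape(-1,2).mean(0).round(1).tolist(),)+rect(n,c,z) for c in blobs(im,lo,hi,15,roi)[:3]])
a=cv2.resize(t[130:340,100:380],None,fx=2.8,fy=2.8,interpolation=cv2.INTER_CUBIC)
cv2.imwrite("pics/ctop.png",a)
b=cv2.resize(t[160:400,390:530],None,fx=2.5,fy=2.5,interpolation=cv2.INTER_CUBIC); 
c=cv2.resize(s[240:440,130:350],None,fx=1.8,fy=1.8); 
o=np.zeros((600,800,3),np.uint8);o[:600,:350]=b;o[:360,352:352+396]=c
cv2.imwrite("pics/cparts.png",o)
cv2.imwrite("pics/cscene.png",cv2.resize(s[130:340,240:450],None,fx=2.8,fy=2.8,interpolation=cv2.INTER_CUBIC))
E
```

```text
tray [([320.3, 270.6], array([489.1, -35. ]), 245.7, 136.4, -85.3)]
yellowpatch [([292.5, 271.6], array([484.8,  24.9]), 55.7, 55.2, -85.2)]
brass [([425.1, 309.6], array([ 412.3, -259.7]), 54.9, 54.4, -72.8)]
green [([476.0, 180.6], array([ 697.2, -372.5]), 70.6, 67.0, -40.7), ([472.8, 247.6], array([ 544.2, -365.9]), 42.6, 30.3, 6.5)]
red [([490.1, 309.4], array([ 417.4, -398.6]), 87.9, 39.8, 11.2)]
redb []
steel [([434.5, 247.0], array([ 546.5, -279.8]), 86.5, 38.8, 1.6)]
greypatch [([348.6, 268.4], array([495.3, -96.5]), 109.7, 62.3, 3.3)]
redtab [([345.5, 176.3], array([673.8, -76.8]), 75.1, 16.9, -1.0)]
headred []
headgreen [([480.6, 250.1], array([ 541.1, -368.9]), 29.1, 27.2, -88.4)]
cupred-s [([395.0, 215.4], array([643.9, 175.8]), 48.9, 16.8, 24.6)]
cupdark [([204.7, 192.3], array([632.9, 196.2]), 48.4, 45.4, -42.3), ([220.6, 205.1], array([607.8, 162.9]), 47.8, 28.0, -37.0)]
```

View pics/ctop.png

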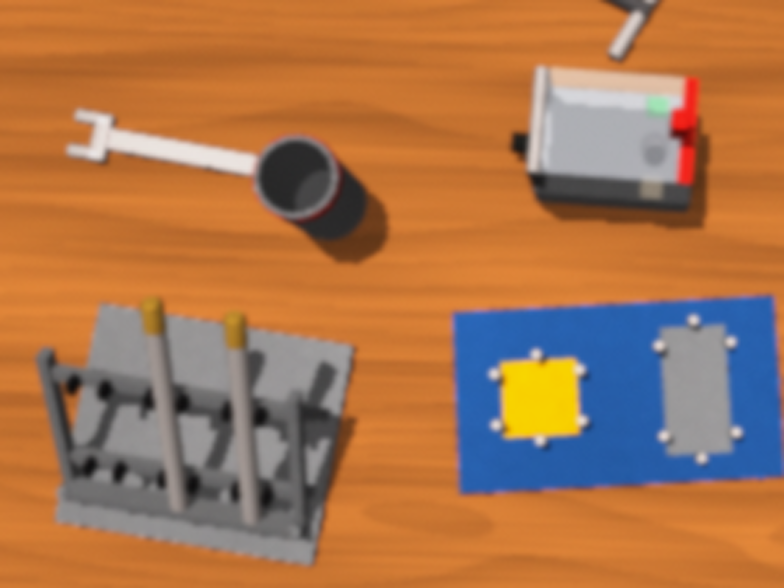

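View pics/cscene.png

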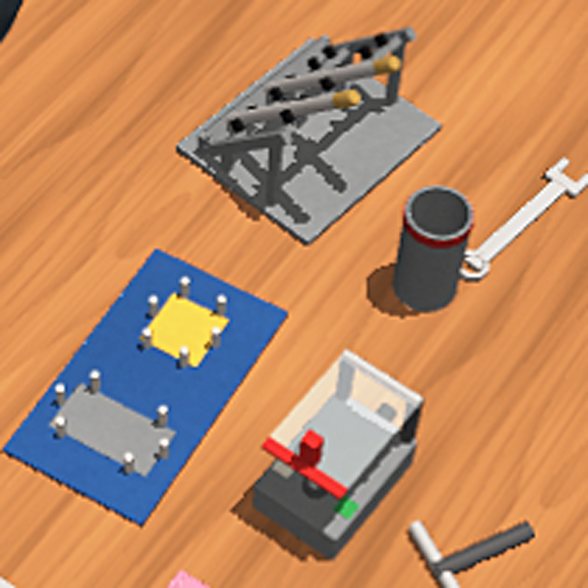

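View pics/cparts.png

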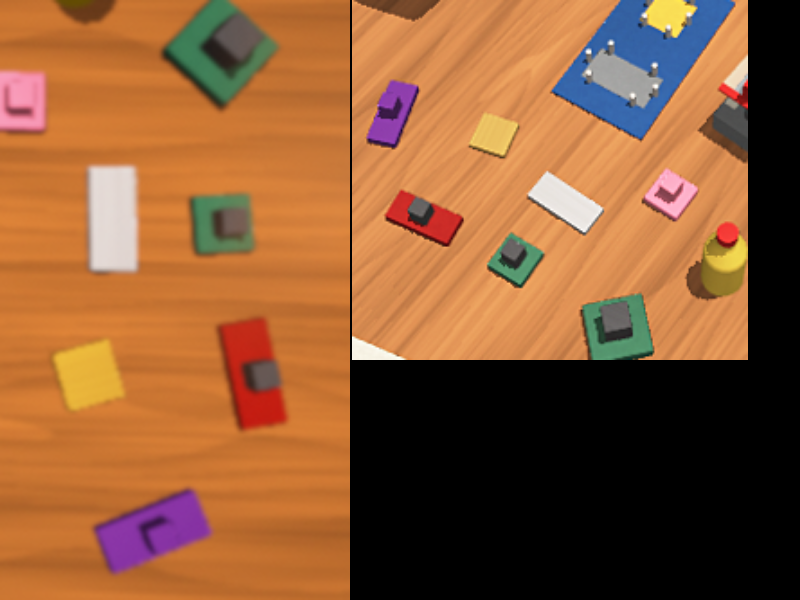

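Crops confirm the small green cap and the red strap clamp. Rods lie in two rack notches, brass ends up at about (152,315) and (235,330) in the crop. The guard is shut and the toggle leans to the white mark.

```bash
cat > bays.py <<'E'
from h import *
TY=np.radians(4.7)
def tray(img,lims=(150,60)):
    return [plane("top",[c.reshape(-1,2).mean(0)],.030)[0] for c in blobs(img,(0,0,lims[0]),(180,lims[1],255),2,(240,220,400,320))]
E
python3 - <<'E'
from bays import *
t=cv2.imread("pics/top0.png"); s=cv2.imread("pics/scene0.png")
P=np.array(tray(t,(170,60)))[:,:2]*1000; print(P.round(1).tolist())
for nm,lo,hi,z,roi in [("steel",(0,0,150),(180,50,255),.01,(225,330,272,372)),("brass",(15,80,90),(25,200,255),.01,(190,300,225,330)),
 ("red",(0,170,60),(8,255,255),.014,(140,340,200,380)),("tray",(100,120,60),(125,255,255),.006,(240,215,345,320)),("green",(60,60,30),(90,255,255),.014,(200,365,240,402))]:
    print(nm,[rect("scene",c,z) for c in blobs(s,lo,hi,15,roi)[:2]])
go(([.5465,-.2798,.10],down(-88.4)),([.5465,-.2798,.003],None))
E
```

```text
[[458.7, -70.1], [443.6, -99.1], [463.3, 55.8], [526.4, -65.1], [452.6, 23.1], [463.3, -124.1], [530.9, -118.6], [501.6, 58.4], [506.8, -6.1], [515.6, 29.8], [546.0, -90.4], [468.7, -8.9]]
steel [(array([ 549. , -278.5]), 89.5, 39.6, 1.1)]
brass [(array([ 415.7, -258.7]), 53.2, 52.7, 16.5)]
red [(array([ 423. , -399.9]), 93.5, 43.1, 11.7)]
tray [(array([492.8, -34.9]), 249.3, 138.9, -85.2)]
green [(array([ 549.4, -375. ]), 50.8, 50.8, 3.7)]
[-0.337, -0.777, 0.218, 0.0, 0.0, 0.066] rows 2.1
[-0.416, -0.737, 0.218, 0.0, 0.0, 0.066] rows 2.1
[-0.49, -0.69, 0.218, 0.0, 0.0, 0.066] rows 2.1
[-0.559, -0.635, 0.218, 0.0, 0.0, 0.066] rows 2.1
  -> [ 0.5465 -0.2798  0.1   ]
[0.0, 0.0, 0.808, 0.0, 0.0, 0.0] rows 1.9
  -> [ 0.5465 -0.2798  0.003 ]
```

Call:
{"op": "step_arm", "data": {
  "targets": [
    [-0.337,-0.777,0.218,0,0,0.066],
    [-0.337,-0.777,0.218,0,0,0.066],
    [-0.337,-0.777,0.218,0,0,0.066]
  ],
  "claw": 0.68,
  "squeeze": 40
}}

```text
t: 0.4
ee_pos: [0.3484, -0.5054, 0.1766]
tcp_rot: [0.818, -0.575, -0.002, -0.002]
wrist_force: [-0.6, -0.3, -0.8]
grip_width: 0.0732
```

Call:
{"op": "step_arm", "data": {
  "targets": [
    [-0.416,-0.737,0.218,0,0,0.066],
    [-0.416,-0.737,0.218,0,0,0.066],
    [-0.416,-0.737,0.218,0,0,0.066]
  ]
}}

```text
t: 0.7
ee_pos: [0.4145, -0.4294, 0.151]
tcp_rot: [0.787, -0.617, -0.002, -0.001]
wrist_force: [0.5, -0.8, -0.3]
grip_width: 0.064
```

Call:
{"op": "step_arm", "data": {
  "targets": [
    [-0.49,-0.69,0.218,0,0,0.066],
    [-0.49,-0.69,0.218,0,0,0.066],
    [-0.49,-0.69,0.218,0,0,0.066]
  ]
}}

```text
t: 1.0
ee_pos: [0.4808, -0.3537, 0.1252]
tcp_rot: [0.754, -0.657, -0.002, -0.0]
wrist_force: [-1.0, -0.8, -0.4]
grip_width: 0.0638
```

Call:
{"op": "step_arm", "data": {
  "targets": [
    [-0.559,-0.635,0.218,0,0,0.066],
    [-0.559,-0.635,0.218,0,0,0.066],
    [-0.559,-0.635,0.218,0,0,0.066],
    [-0.559,-0.635,0.218,0,0,0.066]
  ]
}}

```text
t: 1.4
ee_pos: [0.5463, -0.2807, 0.1006]
tcp_rot: [0.718, -0.696, -0.0, 0.0]
wrist_force: [0.5, -0.7, -0.8]
grip_width: 0.0636
```

Run:
```python
from h import *
t,s=grab(); o=env.get_obs(); p=o["ee_pos"]; r=R.from_quat(o["tcp_rot"])
out=[]
for n,im in(("top",t),("scene",s)):
    c=proj(n,p)[0]; x0,y0=(c-[50,60]).astype(int); 
    k=cv2.resize(im[y0:y0+120,x0:x0+100],None,fx=4,fy=4,interpolation=cv2.INTER_CUBIC)
    for q in (-.032,0,.032):
        a=(proj(n,p+r.apply([q,0,0]))[0]+.5-[x0,y0])*4; cv2.drawMarker(k,tuple(a.astype(int).tolist()),(255,0,255),0,14,1)
    out.append(k)
cv2.imwrite("pics/grip1.png",np.hstack(out)); print(p,r.as_matrix()[:,0])
```

```text
[ 0.54588491 -0.28211043  0.10142242] [ 0.02885276 -0.99958302  0.00114202]
```

View pics/grip1.png

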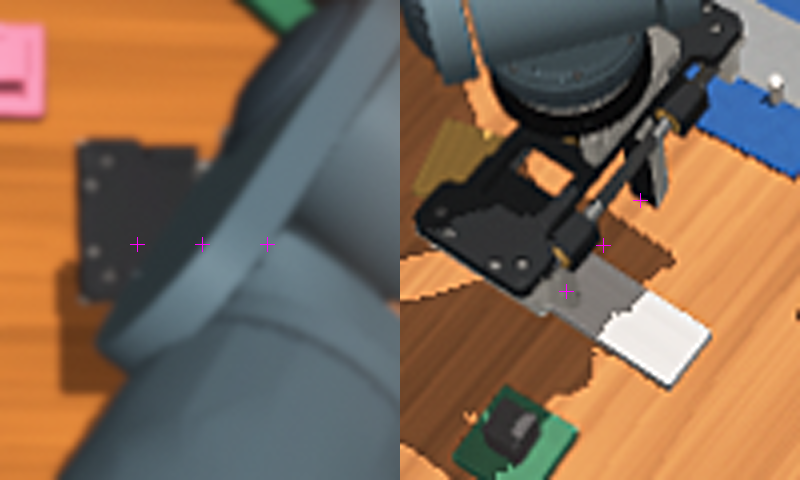

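```bash
cat >> h.py <<'E'
import json
def go(*targets):
    """chained from the commanded pose in cmd.json; prints calls, stores the end pose (I then run exactly these)"""
    st=json.load(open("cmd.json")); p=np.array(st["p"]); r=R.from_quat(st["q"])
    o=env.get_obs(); print("meas-cmd mm",((o["ee_pos"]-p)*1000).round(1),"t",round(o["t"],1))
    for tp,tr in targets:
        tr=r if tr is None else tr; tp=np.array(tp)
        d0=r.inv().apply(tp-p); rv0=(r.inv()*tr).as_rotvec()
        k=max(1,int(np.ceil(max(np.abs(d0).max()/.119,np.abs(rv0).max()/1.55))))
        for j in range(k,0,-1):
            w=(r.inv()*tr).as_rotvec()/j; s=(tp-p)/j; d=r.inv().apply(s)
            n=max(np.linalg.norm(s)/.05,np.degrees(np.linalg.norm(w))/8.59)
            v=np.round(np.r_[d/.12,w/(np.pi/2)],3); print([float(x) for x in v],"rows %.1f"%n)
            p=p+r.apply(v[:3]*.12); r=r*R.from_rotvec(v[3:]*np.pi/2)
        print("  ->",np.round(p,4))
    json.dump({"p":p.tolist(),"q":r.as_quat().tolist()},open("cmd.json","w"))
E
python3 - <<'E'
from h import *
json.dump({"p":[.547,-.2806,.1005],"q":down(-88.4).as_quat().tolist()},open("cmd.json","w"))
for i in range(3): print(env.get_obs()["ee_pos"])
go(([.5477,-.2792,.02],None),([.5477,-.2792,.0035],None))
go(([.5477,-.2792,.08],None),([.496,-.094,.08],down(-85.2)),([.496,-.094,.020],None),([.496,-.094,.0105],None))
E
```

```text
[ 0.54588491 -0.28211043  0.10142242]
[ 0.54588491 -0.28211043  0.10142242]
[ 0.54588491 -0.28211043  0.10142242]
meas-cmd mm [-1.1 -1.5  0.9] t 1.5
[-0.011, -0.006, 0.671, 0.0, 0.0, 0.0] rows 1.6
  -> [ 0.5477 -0.2793  0.02  ]
[-0.0, -0.0, 0.137, 0.0, 0.0, 0.0] rows 0.3
  -> [ 0.5477 -0.2793  0.0035]
meas-cmd mm [-1.8 -2.9 97.9] t 1.5
[-0.0, -0.0, -0.637, 0.0, 0.0, 0.0] rows 1.5
  -> [ 0.5477 -0.2793  0.08  ]
[-0.778, 0.194, -0.0, 0.0, 0.0, -0.018] rows 1.9
[-0.782, 0.171, -0.0, 0.0, 0.0, -0.018] rows 1.9
  -> [ 0.496 -0.094  0.08 ]
[-0.0, 0.0, 0.5, 0.0, 0.0, 0.0] rows 1.2
  -> [ 0.496 -0.094  0.02 ]
[-0.0, 0.0, 0.079, 0.0, 0.0, 0.0] rows 0.2
  -> [ 0.496  -0.094   0.0105]
```

Call:
{"op": "step_arm", "data": {
  "targets": [
    [-0.011,-0.006,0.3,0,0,0],
    [-0.011,-0.006,0.671,0,0,0],
    [-0.011,-0.006,0.671,0,0,0]
  ]
}}

```text
t: 1.8
ee_pos: [0.5421, -0.2777, 0.0148]
tcp_rot: [0.717, -0.697, -0.006, 0.001]
wrist_force: [-0.8, 0.4, -1.0]
grip_width: 0.064
```

Call:
{"op": "step_arm", "data": {
  "targets": [
    [0,0,0.137,0,0,0],
    [0,0,0.137,0,0,0],
    [0,0,0.137,0,0,0]
  ]
}}

```text
t: 2.1
ee_pos: [0.5478, -0.28, 0.0055]
tcp_rot: [0.718, -0.697, 0.001, -0.0]
wrist_force: [-0.6, -0.4, 0.1]
grip_width: 0.0643
```

Call:
{"op": "step_arm", "data": {
  "targets": [
    [0,0,0,0,0,0],
    [0,0,0,0,0,0],
    [0,0,0,0,0,0],
    [0,0,0,0,0,0],
    [0,0,0,0,0,0]
  ],
  "claw": 0,
  "squeeze": 50
}}

```text
t: 2.6
ee_pos: [0.5474, -0.279, 0.0045]
tcp_rot: [0.718, -0.696, 0.0, -0.0]
wrist_force: [-0.4, 0.3, 4.6]
grip_width: 0.039
```

Call:
{"op": "step_arm", "data": {
  "targets": [
    [0,0,-0.3,0,0,0],
    [0,0,-0.637,0,0,0],
    [0,0,-0.637,0,0,0],
    [0,0,-0.637,0,0,0]
  ]
}}

```text
t: 3.0
ee_pos: [0.5468, -0.2788, 0.0799]
tcp_rot: [0.718, -0.696, 0.0, 0.0]
wrist_force: [-0.9, 1.3, -4.7]
grip_width: 0.0392
```

Call:
{"op": "step_arm", "data": {
  "targets": [
    [-0.4,0.1,0,0,0,-0.009],
    [-0.778,0.194,0,0,0,-0.018],
    [-0.778,0.194,0,0,0,-0.018],
    [-0.778,0.194,0,0,0,-0.018]
  ]
}}

```text
t: 3.4
ee_pos: [0.5191, -0.1845, 0.0776]
tcp_rot: [0.728, -0.686, -0.002, 0.001]
wrist_force: [0.3, -0.9, -3.2]
grip_width: 0.0392
```

Call:
{"op": "step_arm", "data": {
  "targets": [
    [-0.4,0.086,0,0,0,-0.009],
    [-0.782,0.171,0,0,0,-0.018],
    [-0.782,0.171,0,0,0,-0.018],
    [-0.782,0.171,0,0,0,-0.018],
    [-0.782,0.171,0,0,0,-0.018]
  ]
}}

```text
t: 3.9
ee_pos: [0.4955, -0.095, 0.0801]
tcp_rot: [0.737, -0.676, 0.0, 0.0]
wrist_force: [-0.0, -0.1, -3.0]
grip_width: 0.0387
```

Call:
{"op": "step_arm", "data": {
  "targets": [
    [0,0,0.25,0,0,0],
    [0,0,0.3,0,0,0],
    [0,0,0.4,0,0,0],
    [0,0,0.45,0,0,0],
    [0,0,0.5,0,0,0],
    [0,0,0.5,0,0,0]
  ]
}}

```text
t: 4.5
ee_pos: [0.4947, -0.0937, 0.0198]
tcp_rot: [0.737, -0.676, -0.0, 0.0]
wrist_force: [-0.5, 0.8, -3.2]
grip_width: 0.0393
```

Call:
{"op": "step_arm", "data": {
  "targets": [
    [0,0,0.04,0,0,0],
    [0,0,0.079,0,0,0],
    [0,0,0.079,0,0,0],
    [0,0,0.079,0,0,0]
  ]
}}

```text
t: 4.9
ee_pos: [0.4949, -0.0937, 0.0108]
tcp_rot: [0.737, -0.676, -0.0, 0.0]
wrist_force: [-0.1, -0.4, -3.7]
grip_width: 0.039
```

Run:
```python
from h import *
go(([.496,-.094,.0095],None),([.496,-.094,.1],None),([.4202,-.3993,.1],down(-78.6)))
```

```text
meas-cmd mm [-1.1  0.3  0.3] t 4.9
[-0.0, 0.0, 0.008, 0.0, 0.0, 0.0] rows 0.0
  -> [ 0.496  -0.094   0.0095]
[-0.0, 0.0, -0.754, 0.0, 0.0, 0.0] rows 1.8
  -> [ 0.496 -0.094  0.1  ]
[0.827, 0.281, 0.0, 0.0, 0.0, -0.024] rows 2.1
[0.816, 0.313, 0.0, 0.0, 0.0, -0.024] rows 2.1
[0.804, 0.343, 0.0, 0.0, 0.0, -0.025] rows 2.1
  -> [ 0.4202 -0.3993  0.1   ]
```

Call:
{"op": "step_arm", "data": {
  "targets": [
    [0,0,0.008,0,0,0],
    [0,0,0.008,0,0,0],
    [0,0,0.008,0,0,0],
    [0,0,0.008,0,0,0]
  ],
  "claw": 0.55
}}

```text
t: 5.3
ee_pos: [0.4953, -0.0939, 0.0102]
tcp_rot: [0.737, -0.676, 0.0, -0.0]
wrist_force: [0.7, 0.1, -0.0]
grip_width: 0.0519
```

Call:
{"op": "step_arm", "data": {
  "targets": [
    [0,0,-0.1,0,0,0],
    [0,0,-0.4,0,0,0],
    [0,0,-0.754,0,0,0],
    [0,0,-0.754,0,0,0]
  ]
}}

```text
t: 5.7
ee_pos: [0.4994, -0.0956, 0.1074]
tcp_rot: [0.737, -0.676, 0.006, -0.002]
wrist_force: [-0.5, 0.4, 0.6]
grip_width: 0.0519
```

Call:
{"op": "step_arm", "data": {
  "targets": [
    [0.827,0.281,0,0,0,-0.024],
    [0.827,0.281,0,0,0,-0.024],
    [0.827,0.281,0,0,0,-0.024]
  ]
}}

```text
t: 6.0
ee_pos: [0.4693, -0.1995, 0.1011]
tcp_rot: [0.748, -0.664, 0.001, 0.0]
wrist_force: [-0.6, 0.2, 0.6]
grip_width: 0.0517
```

Call:
{"op": "step_arm", "data": {
  "targets": [
    [0.816,0.313,0,0,0,-0.024],
    [0.816,0.313,0,0,0,-0.024],
    [0.816,0.313,0,0,0,-0.024]
  ]
}}

```text
t: 6.3
ee_pos: [0.4442, -0.3012, 0.1009]
tcp_rot: [0.76, -0.649, 0.001, 0.0]
wrist_force: [0.4, 1.3, 0.7]
grip_width: 0.0513
```

Call:
{"op": "step_arm", "data": {
  "targets": [
    [0.804,0.343,0,0,0,-0.025],
    [0.804,0.343,0,0,0,-0.025],
    [0.804,0.343,0,0,0,-0.025],
    [0.804,0.343,0,0,0,-0.025]
  ]
}}

```text
t: 6.7
ee_pos: [0.4198, -0.399, 0.1]
tcp_rot: [0.774, -0.633, -0.0, -0.0]
wrist_force: [0.4, 0.9, -0.3]
grip_width: 0.0519
```

Run:
```python
from h import *
t,s=grab(); cv2.imwrite("pics/t2.png",t); cv2.imwrite("pics/s2.png",s)
for nm,n,im,lo,hi,z,roi in [
 ("steel","top",t,(0,0,150),(180,50,255),.016,(320,235,375,305)),
 ("steel","scene",s,(0,0,150),(180,50,255),.016,(250,260,310,310)),
 ("red","scene",s,(0,170,60),(8,255,255),.014,(130,330,210,390)),
 ("brass","scene",s,(15,80,90),(25,200,255),.01,(185,295,230,335)),
 ("green","scene",s,(60,60,30),(90,255,255),.014,(190,360,245,405))]:
    print(nm,n,[rect(n,c,z) for c in blobs(im,lo,hi,15,roi)[:2]])
cv2.imwrite("pics/c2.png",np.hstack([cv2.resize(s[220:400,130:310],None,fx=2.6,fy=2.6),cv2.resize(t[225:315,320:380],(312,468))]))
```

```text
steel top [(array([490.1, -95.3]), 103.2, 62.2, 4.7)]
steel scene [(array([500.4, -97.3]), 97.9, 49.1, 5.4)]
red scene [(array([ 423.1, -399.8]), 93.2, 42.9, 11.7)]
brass scene [(array([ 415.4, -258.8]), 52.7, 52.5, 16.2)]
green scene [(array([ 549.4, -375. ]), 50.8, 50.8, 3.7)]
```

View pics/c2.png

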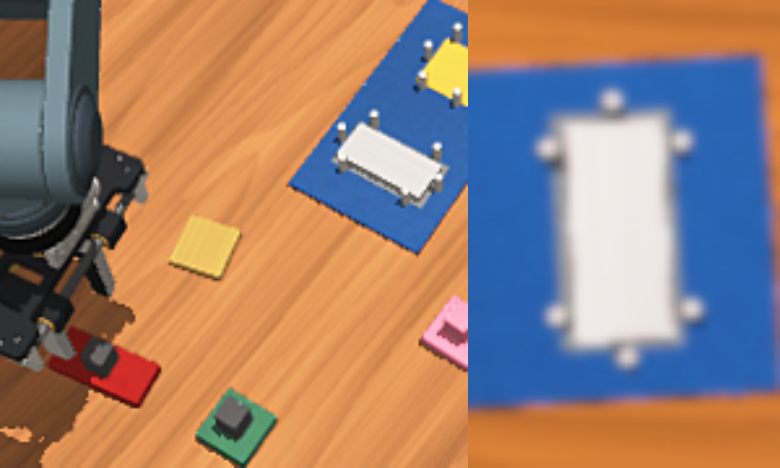

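The steel plate lies flat and centred in the long bay. Now the red clamp.

Run:
```python
from h import *
go(([.4202,-.3993,.018],None))
go(([.4202,-.3993,.13],None),([.496,-.0943,.13],down(-85.2)),([.496,-.0943,.036],None))
```

```text
meas-cmd mm [-0.1  2.  -0.2] t 6.8
[-0.0, -0.0, 0.683, 0.0, 0.0, 0.0] rows 1.6
  -> [ 0.4202 -0.3993  0.0181]
meas-cmd mm [-0.1  2.  81.8] t 6.8
[-0.0, -0.0, -0.933, 0.0, 0.0, 0.0] rows 2.2
  -> [ 0.4202 -0.3993  0.13  ]
[-0.789, -0.374, 0.0, 0.0, 0.0, 0.024] rows 2.1
[-0.802, -0.344, 0.0, 0.0, 0.0, 0.025] rows 2.1
[-0.816, -0.312, 0.0, 0.0, 0.0, 0.024] rows 2.1
  -> [ 0.496  -0.0943  0.13  ]
[0.0, -0.0, 0.783, 0.0, 0.0, 0.0] rows 1.9
  -> [ 0.496  -0.0943  0.0361]
```

Call:
{"op": "step_arm", "data": {
  "targets": [
    [0,0,0.3,0,0,0],
    [0,0,0.5,0,0,0],
    [0,0,0.683,0,0,0],
    [0,0,0.683,0,0,0],
    [0,0,0.683,0,0,0]
  ]
}}

```text
t: 7.3
ee_pos: [0.4203, -0.3979, 0.0186]
tcp_rot: [0.775, -0.632, -0.0, -0.0]
wrist_force: [0.2, -0.6, 0.2]
grip_width: 0.0517
```

Call:
{"op": "step_arm", "data": {
  "targets": [
    [0,0,0,0,0,0],
    [0,0,0,0,0,0],
    [0,0,0,0,0,0],
    [0,0,0,0,0,0],
    [0,0,0,0,0,0]
  ],
  "claw": 0
}}

```text
t: 7.8
ee_pos: [0.4199, -0.399, 0.019]
tcp_rot: [0.775, -0.633, -0.0, -0.0]
wrist_force: [-0.9, 2.7, 4.0]
grip_width: 0.0217
```

Call:
{"op": "step_arm", "data": {
  "targets": [
    [0,0,-0.3,0,0,0],
    [0,0,-0.6,0,0,0],
    [0,0,-0.933,0,0,0],
    [0,0,-0.933,0,0,0]
  ]
}}

```text
t: 8.2
ee_pos: [0.422, -0.4025, 0.136]
tcp_rot: [0.775, -0.632, 0.005, 0.002]
wrist_force: [0.4, -0.5, -3.8]
grip_width: 0.0217
```

Call:
{"op": "step_arm", "data": {
  "targets": [
    [-0.394,-0.187,0,0,0,0.012],
    [-0.789,-0.374,0,0,0,0.024],
    [-0.789,-0.374,0,0,0,0.024]
  ]
}}

```text
t: 8.5
ee_pos: [0.4439, -0.2918, 0.127]
tcp_rot: [0.764, -0.646, -0.003, -0.001]
wrist_force: [-0.5, -0.7, -5.0]
grip_width: 0.0219
```

Call:
{"op": "step_arm", "data": {
  "targets": [
    [-0.4,-0.172,0,0,0,0.012],
    [-0.802,-0.344,0,0,0,0.025],
    [-0.802,-0.344,0,0,0,0.025]
  ]
}}

```text
t: 8.8
ee_pos: [0.4689, -0.1909, 0.1276]
tcp_rot: [0.751, -0.66, -0.003, -0.0]
wrist_force: [-0.8, -0.9, -4.1]
grip_width: 0.0218
```

Call:
{"op": "step_arm", "data": {
  "targets": [
    [-0.408,-0.156,0,0,0,0.012],
    [-0.816,-0.312,0,0,0,0.024],
    [-0.816,-0.312,0,0,0,0.024],
    [-0.816,-0.312,0,0,0,0.024],
    [-0.816,-0.312,0,0,0,0.024]
  ]
}}

```text
t: 9.3
ee_pos: [0.4944, -0.0951, 0.1295]
tcp_rot: [0.737, -0.676, -0.0, 0.0]
wrist_force: [-0.1, -0.4, -3.0]
grip_width: 0.0215
```

Call:
{"op": "step_arm", "data": {
  "targets": [
    [0,0,0.3,0,0,0],
    [0,0,0.5,0,0,0],
    [0,0,0.6,0,0,0],
    [0,0,0.7,0,0,0],
    [0,0,0.783,0,0,0],
    [0,0,0.783,0,0,0],
    [0,0,0.783,0,0,0]
  ]
}}

```text
t: 10.0
ee_pos: [0.4954, -0.0944, 0.037]
tcp_rot: [0.737, -0.676, 0.0, -0.0]
wrist_force: [-0.3, -0.7, -3.1]
grip_width: 0.0218
```

Run:
```python
from h import *
go(([.496,-.0943,.0338],None),([.496,-.0943,.12],None),([.4139,-.2592,.08],down(-73.3)),([.4139,-.2592,.0035],None))
```

```text
meas-cmd mm [-0.6 -0.1  0.9] t 10.0
[0.0, -0.0, 0.019, 0.0, 0.0, 0.0] rows 0.0
  -> [ 0.496  -0.0943  0.0338]
[0.0, -0.0, -0.719, 0.0, 0.0, 0.0] rows 1.7
  -> [ 0.496  -0.0943  0.1201]
[0.656, 0.399, 0.167, 0.0, 0.0, -0.066] rows 1.9
[0.611, 0.464, 0.167, 0.0, 0.0, -0.066] rows 1.9
  -> [ 0.4139 -0.2592  0.08  ]
[-0.0, 0.0, 0.637, 0.0, 0.0, 0.0] rows 1.5
  -> [ 0.4139 -0.2592  0.0035]
```

Call:
{"op": "step_arm", "data": {
  "targets": [
    [0,0,0.01,0,0,0],
    [0,0,0.019,0,0,0],
    [0,0,0.019,0,0,0]
  ]
}}

```text
t: 10.3
ee_pos: [0.4955, -0.0942, 0.0349]
tcp_rot: [0.737, -0.676, 0.001, -0.0]
wrist_force: [-1.1, 0.6, 0.6]
grip_width: 0.0218
```

Call:
{"op": "step_arm", "data": {
  "targets": [
    [0,0,0,0,0,0],
    [0,0,0,0,0,0],
    [0,0,0,0,0,0],
    [0,0,0,0,0,0]
  ],
  "claw": 0.45
}}

```text
t: 10.7
ee_pos: [0.495, -0.0941, 0.0342]
tcp_rot: [0.737, -0.676, 0.0, -0.0]
wrist_force: [-0.3, -0.2, 0.3]
grip_width: 0.0422
```

Call:
{"op": "step_arm", "data": {
  "targets": [
    [0,0,-0.2,0,0,0],
    [0,0,-0.5,0,0,0],
    [0,0,-0.719,0,0,0],
    [0,0,-0.719,0,0,0]
  ]
}}

```text
t: 11.1
ee_pos: [0.4977, -0.0952, 0.1246]
tcp_rot: [0.737, -0.676, 0.004, -0.001]
wrist_force: [0.8, 0.7, -0.8]
grip_width: 0.0422
```

Call:
{"op": "step_arm", "data": {
  "targets": [
    [0.656,0.399,0.167,0,0,-0.066],
    [0.656,0.399,0.167,0,0,-0.066],
    [0.656,0.399,0.167,0,0,-0.066]
  ],
  "claw": 0.75
}}

```text
t: 11.4
ee_pos: [0.4512, -0.1788, 0.098]
tcp_rot: [0.769, -0.639, -0.002, 0.001]
wrist_force: [0.8, 0.3, 0.1]
grip_width: 0.0629
```

Call:
{"op": "step_arm", "data": {
  "targets": [
    [0.611,0.464,0.167,0,0,-0.066],
    [0.611,0.464,0.167,0,0,-0.066],
    [0.611,0.464,0.167,0,0,-0.066],
    [0.611,0.464,0.167,0,0,-0.066]
  ]
}}

```text
t: 11.8
ee_pos: [0.4127, -0.2588, 0.0793]
tcp_rot: [0.803, -0.597, -0.001, -0.0]
wrist_force: [0.5, 0.3, 0.1]
grip_width: 0.0707
```

Call:
{"op": "step_arm", "data": {
  "targets": [
    [0,0,0.3,0,0,0],
    [0,0,0.5,0,0,0],
    [0,0,0.6,0,0,0],
    [0,0,0.637,0,0,0],
    [0,0,0.637,0,0,0]
  ]
}}

```text
t: 12.3
ee_pos: [0.4136, -0.2586, 0.0039]
tcp_rot: [0.803, -0.595, -0.0, -0.0]
wrist_force: [-0.3, -0.3, 0.5]
grip_width: 0.0705
```

Call:
{"op": "step_arm", "data": {
  "targets": [
    [0,0,0,0,0,0],
    [0,0,0,0,0,0],
    [0,0,0,0,0,0],
    [0,0,0,0,0,0],
    [0,0,0,0,0,0]
  ],
  "claw": 0
}}

```text
t: 12.8
ee_pos: [0.4136, -0.2594, 0.0047]
tcp_rot: [0.803, -0.596, 0.0, -0.0]
wrist_force: [0.1, 2.2, 6.5]
grip_width: 0.0489
```

Run:
```python
from h import *
go(([.4139,-.2592,.08],None),([.486,.0255,.08],down(-85.2)),([.486,.0255,.02],None),([.486,.0255,.0095],None))
```

```text
meas-cmd mm [-0.3 -0.2  1.1] t 12.8
[-0.0, 0.0, -0.637, 0.0, 0.0, 0.0] rows 1.5
  -> [ 0.4139 -0.2592  0.08  ]
[-0.7, -0.419, -0.0, 0.0, 0.0, 0.044] rows 2.0
[-0.727, -0.37, -0.0, 0.0, 0.0, 0.044] rows 2.0
[-0.751, -0.319, -0.0, 0.0, 0.0, 0.044] rows 2.0
  -> [0.486  0.0255 0.08  ]
[0.0, -0.0, 0.5, 0.0, 0.0, 0.0] rows 1.2
  -> [0.486  0.0255 0.02  ]
[0.0, -0.0, 0.087, 0.0, 0.0, 0.0] rows 0.2
  -> [0.486  0.0255 0.0095]
```

Call:
{"op": "step_arm", "data": {
  "targets": [
    [0,0,-0.3,0,0,0],
    [0,0,-0.637,0,0,0],
    [0,0,-0.637,0,0,0],
    [0,0,-0.637,0,0,0]
  ]
}}

```text
t: 13.2
ee_pos: [0.4133, -0.2594, 0.0805]
tcp_rot: [0.803, -0.596, 0.001, 0.0]
wrist_force: [-0.2, 0.3, -2.1]
grip_width: 0.0491
```

Call:
{"op": "step_arm", "data": {
  "targets": [
    [-0.35,-0.21,0,0,0,0.022],
    [-0.7,-0.419,0,0,0,0.044],
    [-0.7,-0.419,0,0,0,0.044]
  ]
}}

```text
t: 13.5
ee_pos: [0.4353, -0.1587, 0.0772]
tcp_rot: [0.783, -0.621, -0.003, -0.0]
wrist_force: [-0.2, -0.4, -1.9]
grip_width: 0.049
```

Call:
{"op": "step_arm", "data": {
  "targets": [
    [-0.364,-0.185,0,0,0,0.022],
    [-0.727,-0.37,0,0,0,0.044],
    [-0.727,-0.37,0,0,0,0.044]
  ]
}}

```text
t: 13.8
ee_pos: [0.4595, -0.0647, 0.0779]
tcp_rot: [0.762, -0.648, -0.002, 0.0]
wrist_force: [-0.6, -0.5, -1.3]
grip_width: 0.049
```

Call:
{"op": "step_arm", "data": {
  "targets": [
    [-0.375,-0.16,0,0,0,0.022],
    [-0.751,-0.319,0,0,0,0.044],
    [-0.751,-0.319,0,0,0,0.044],
    [-0.751,-0.319,0,0,0,0.044],
    [-0.751,-0.319,0,0,0,0.044]
  ]
}}

```text
t: 14.3
ee_pos: [0.4838, 0.0247, 0.0792]
tcp_rot: [0.737, -0.676, -0.001, 0.001]
wrist_force: [0.5, 0.1, -1.5]
grip_width: 0.0491
```

Call:
{"op": "step_arm", "data": {
  "targets": [
    [0,0,0.2,0,0,0],
    [0,0,0.3,0,0,0],
    [0,0,0.4,0,0,0],
    [0,0,0.45,0,0,0],
    [0,0,0.5,0,0,0],
    [0,0,0.5,0,0,0]
  ]
}}

```text
t: 14.9
ee_pos: [0.4842, 0.0257, 0.0197]
tcp_rot: [0.737, -0.676, -0.0, 0.0]
wrist_force: [-0.4, 0.3, -1.9]
grip_width: 0.0492
```

Call:
{"op": "step_arm", "data": {
  "targets": [
    [0,0,0.04,0,0,0],
    [0,0,0.087,0,0,0],
    [0,0,0.087,0,0,0],
    [0,0,0.087,0,0,0]
  ]
}}

```text
t: 15.3
ee_pos: [0.4848, 0.0258, 0.0099]
tcp_rot: [0.737, -0.676, 0.0, -0.0]
wrist_force: [1.0, -0.6, -1.9]
grip_width: 0.0491
```

Run:
```python
from h import *
go(([.486,.0255,.12],None),([.5472,-.3745,.12],down(-86.3)))
t=cv2.imread("pics/top0.png")
c=np.vstack(blobs(t,(60,50,30),(92,255,255),4,(460,230,500,270))); print(rect("top",c,.014))
```

```text
meas-cmd mm [-1.2  0.2  0.3] t 15.3
[0.0, -0.0, -0.921, 0.0, 0.0, 0.0] rows 2.2
  -> [0.486  0.0255 0.1201]
[0.841, -0.057, 0.0, 0.0, 0.0, 0.003] rows 2.0
[0.841, -0.061, 0.0, 0.0, 0.0, 0.003] rows 2.0
[0.841, -0.064, 0.0, 0.0, 0.0, 0.003] rows 2.0
[0.84, -0.069, 0.0, 0.0, 0.0, 0.004] rows 2.0
  -> [ 0.5472 -0.3745  0.1201]
(array([ 544.2, -365.9]), 42.6, 30.3, 6.5)
```

Call:
{"op": "step_arm", "data": {
  "targets": [
    [0,0,0,0,0,0],
    [0,0,0,0,0,0],
    [0,0,0,0,0,0],
    [0,0,0,0,0,0]
  ],
  "claw": 0.66
}}

```text
t: 15.7
ee_pos: [0.4847, 0.0257, 0.01]
tcp_rot: [0.737, -0.676, 0.0, -0.0]
wrist_force: [-0.1, -0.6, 0.0]
grip_width: 0.0622
```

Call:
{"op": "step_arm", "data": {
  "targets": [
    [0,0,-0.15,0,0,0],
    [0,0,-0.5,0,0,0],
    [0,0,-0.921,0,0,0],
    [0,0,-0.921,0,0,0]
  ]
}}

```text
t: 16.1
ee_pos: [0.4897, 0.0249, 0.1276]
tcp_rot: [0.737, -0.676, 0.006, -0.004]
wrist_force: [0.4, -0.1, 0.8]
grip_width: 0.062
```

Call:
{"op": "step_arm", "data": {
  "targets": [
    [0.841,-0.057,0,0,0,0.003],
    [0.841,-0.057,0,0,0,0.003],
    [0.841,-0.057,0,0,0,0.003]
  ]
}}

```text
t: 16.4
ee_pos: [0.501, -0.0784, 0.1206]
tcp_rot: [0.734, -0.68, 0.001, 0.0]
wrist_force: [0.4, 0.6, 0.2]
grip_width: 0.0619
```

Call:
{"op": "step_arm", "data": {
  "targets": [
    [0.841,-0.061,0,0,0,0.003],
    [0.841,-0.061,0,0,0,0.003],
    [0.841,-0.061,0,0,0,0.003]
  ]
}}

```text
t: 16.7
ee_pos: [0.5163, -0.1781, 0.1204]
tcp_rot: [0.732, -0.681, 0.001, 0.0]
wrist_force: [0.2, 0.7, 0.0]
grip_width: 0.0622
```

Call:
{"op": "step_arm", "data": {
  "targets": [
    [0.841,-0.064,0,0,0,0.003],
    [0.841,-0.064,0,0,0,0.003],
    [0.841,-0.064,0,0,0,0.003]
  ]
}}

```text
t: 17.0
ee_pos: [0.5316, -0.2776, 0.1202]
tcp_rot: [0.731, -0.682, 0.001, 0.0]
wrist_force: [-0.4, 1.0, -0.6]
grip_width: 0.0618
```

Call:
{"op": "step_arm", "data": {
  "targets": [
    [0.84,-0.069,0,0,0,0.004],
    [0.84,-0.069,0,0,0,0.004],
    [0.84,-0.069,0,0,0,0.004],
    [0.84,-0.069,0,0,0,0.004]
  ],
  "claw": 0.55
}}

```text
t: 17.4
ee_pos: [0.5466, -0.3731, 0.1193]
tcp_rot: [0.73, -0.683, -0.001, -0.0]
wrist_force: [0.6, 0.3, -0.5]
grip_width: 0.0517
```

Run:
```python
from h import *
t,s=grab(); cv2.imwrite("pics/t3.png",t); cv2.imwrite("pics/s3.png",s)
for nm,n,im,lo,hi,z,roi in [
 ("red","scene",s,(0,170,60),(8,255,255),.03,(250,250,315,310)),("red","top",t,(0,170,60),(8,255,255),.03,(320,235,380,305)),
 ("brass","scene",s,(14,60,80),(27,200,255),.016,(280,220,330,265)),
 ("green","scene",s,(60,60,30),(90,255,255),.014,(190,360,245,405))]:
    print(nm,n,[rect(n,c,z) for c in blobs(im,lo,hi,15,roi)[:2]])
cv2.imwrite("pics/c3.png",np.hstack([cv2.resize(s[210:410,180:350],(408,480)),cv2.resize(t[225:315,255:385],(390,270)).copy() if 0 else cv2.copyMakeBorder(cv2.resize(t[225:315,255:385],(390,270)),0,210,0,0,cv2.BORDER_CONSTANT)]))
```

```text
red scene [(array([497.7, -96.9]), 90.8, 42.7, 5.1)]
red top [(array([493.2, -95. ]), 88.4, 38.5, 4.7)]
brass scene [(array([490.3,  22. ]), 60.4, 59.3, -85.4), (array([414.9,  43.1]), 43.8, 30.6, -52.9)]
green scene [(array([ 549.4, -375. ]), 50.8, 50.8, 3.7)]
```

View pics/c3.png

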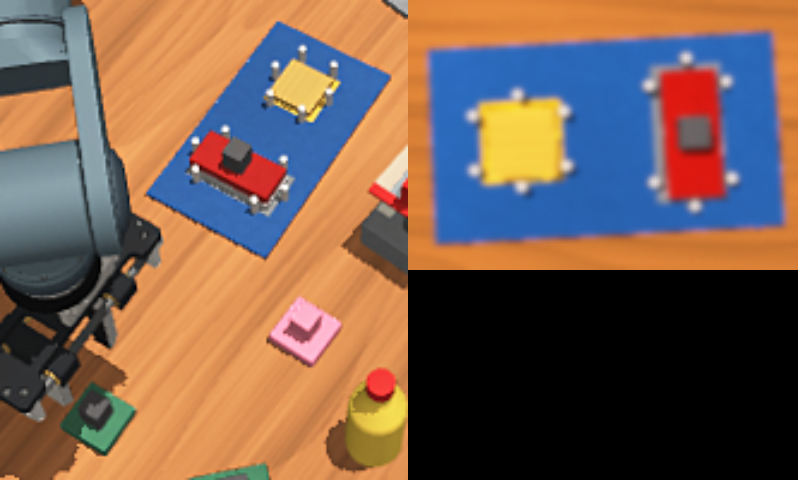

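Red clamp and brass plate both lie well in their bays. Now the green cap.

Run:
```python
from h import *
go(([.5472,-.3745,.018],None),([.5472,-.3745,.13],None),([.486,.0255,.13],down(-85.2)),([.486,.0255,.036],None),([.486,.0255,.0338],None))
```

```text
meas-cmd mm [-0.5  2.6 -0.4] t 17.5
[-0.0, 0.0, 0.851, 0.0, 0.0, 0.0] rows 2.0
  -> [ 0.5472 -0.3745  0.0179]
[-0.0, 0.0, -0.934, 0.0, 0.0, 0.0] rows 2.2
  -> [ 0.5472 -0.3745  0.13  ]
[-0.84, 0.074, 0.0, 0.0, 0.0, -0.003] rows 2.0
[-0.84, 0.07, 0.0, 0.0, 0.0, -0.003] rows 2.0
[-0.84, 0.066, 0.0, 0.0, 0.0, -0.003] rows 2.0
[-0.841, 0.062, 0.0, 0.0, 0.0, -0.004] rows 2.0
  -> [0.486  0.0255 0.13  ]
[-0.0, -0.0, 0.784, 0.0, 0.0, 0.0] rows 1.9
  -> [0.486  0.0255 0.0359]
[-0.0, -0.0, 0.018, 0.0, 0.0, 0.0] rows 0.0
  -> [0.486  0.0255 0.0338]
```

Call:
{"op": "step_arm", "data": {
  "targets": [
    [0,0,0.3,0,0,0],
    [0,0,0.5,0,0,0],
    [0,0,0.7,0,0,0],
    [0,0,0.851,0,0,0],
    [0,0,0.851,0,0,0],
    [0,0,0.851,0,0,0]
  ]
}}

```text
t: 18.1
ee_pos: [0.5471, -0.3735, 0.0188]
tcp_rot: [0.73, -0.683, 0.0, -0.0]
wrist_force: [0.4, -0.4, 0.3]
grip_width: 0.0516
```

Call:
{"op": "step_arm", "data": {
  "targets": [
    [0,0,0,0,0,0],
    [0,0,0,0,0,0],
    [0,0,0,0,0,0],
    [0,0,0,0,0,0],
    [0,0,0,0,0,0]
  ],
  "claw": 0
}}

```text
t: 18.6
ee_pos: [0.5469, -0.3742, 0.0187]
tcp_rot: [0.73, -0.683, 0.0, -0.0]
wrist_force: [0.4, 1.8, 2.6]
grip_width: 0.0218
```

Call:
{"op": "step_arm", "data": {
  "targets": [
    [0,0,-0.3,0,0,0],
    [0,0,-0.6,0,0,0],
    [0,0,-0.934,0,0,0],
    [0,0,-0.934,0,0,0]
  ]
}}

```text
t: 19.0
ee_pos: [0.5496, -0.3769, 0.137]
tcp_rot: [0.73, -0.683, 0.006, 0.0]
wrist_force: [1.1, -1.0, -1.3]
grip_width: 0.0217
```

Call:
{"op": "step_arm", "data": {
  "targets": [
    [-0.4,0.037,0,0,0,-0.001],
    [-0.84,0.074,0,0,0,-0.003],
    [-0.84,0.074,0,0,0,-0.003]
  ]
}}

```text
t: 19.3
ee_pos: [0.5285, -0.2681, 0.1267]
tcp_rot: [0.733, -0.68, -0.004, -0.0]
wrist_force: [-0.4, -0.6, -2.5]
grip_width: 0.0217
```

Call:
{"op": "step_arm", "data": {
  "targets": [
    [-0.4,0.035,0,0,0,-0.001],
    [-0.84,0.07,0,0,0,-0.003],
    [-0.84,0.07,0,0,0,-0.003]
  ]
}}

```text
t: 19.6
ee_pos: [0.5134, -0.1694, 0.1277]
tcp_rot: [0.735, -0.678, -0.003, 0.0]
wrist_force: [0.8, -0.4, -2.6]
grip_width: 0.0218
```

Call:
{"op": "step_arm", "data": {
  "targets": [
    [-0.4,0.033,0,0,0,-0.001],
    [-0.84,0.066,0,0,0,-0.003],
    [-0.84,0.066,0,0,0,-0.003]
  ]
}}

```text
t: 19.9
ee_pos: [0.4983, -0.0706, 0.1285]
tcp_rot: [0.736, -0.676, -0.002, 0.0]
wrist_force: [1.0, -0.6, -3.5]
grip_width: 0.0217
```

Call:
{"op": "step_arm", "data": {
  "targets": [
    [-0.4,0.031,0,0,0,-0.002],
    [-0.841,0.062,0,0,0,-0.004],
    [-0.841,0.062,0,0,0,-0.004],
    [-0.841,0.062,0,0,0,-0.004],
    [-0.841,0.062,0,0,0,-0.004]
  ]
}}

```text
t: 20.4
ee_pos: [0.4851, 0.0244, 0.13]
tcp_rot: [0.737, -0.676, 0.0, 0.0]
wrist_force: [-0.2, 0.5, -3.3]
grip_width: 0.0219
```

Call:
{"op": "step_arm", "data": {
  "targets": [
    [0,0,0.3,0,0,0],
    [0,0,0.5,0,0,0],
    [0,0,0.6,0,0,0],
    [0,0,0.7,0,0,0],
    [0,0,0.784,0,0,0],
    [0,0,0.784,0,0,0],
    [0,0,0.784,0,0,0]
  ]
}}

```text
t: 21.1
ee_pos: [0.4853, 0.0255, 0.0368]
tcp_rot: [0.737, -0.676, 0.0, -0.0]
wrist_force: [1.2, 0.8, -2.8]
grip_width: 0.0216
```

Call:
{"op": "step_arm", "data": {
  "targets": [
    [0,0,0.01,0,0,0],
    [0,0,0.018,0,0,0],
    [0,0,0.018,0,0,0]
  ]
}}

```text
t: 21.4
ee_pos: [0.4852, 0.0257, 0.0347]
tcp_rot: [0.737, -0.676, 0.001, -0.0]
wrist_force: [0.5, -0.5, -1.4]
grip_width: 0.0218
```

Call:
{"op": "step_arm", "data": {
  "targets": [
    [0,0,0,0,0,0],
    [0,0,0,0,0,0],
    [0,0,0,0,0,0],
    [0,0,0,0,0,0]
  ],
  "claw": 0.45
}}

```text
t: 21.8
ee_pos: [0.4848, 0.0257, 0.0343]
tcp_rot: [0.737, -0.676, 0.0, -0.0]
wrist_force: [-0.0, 0.6, -1.0]
grip_width: 0.0422
```

Run:
```python
from h import *
t=cv2.imread("pics/top0.png"); s=cv2.imread("pics/scene0.png")
# rods: brass end blobs and steel shaft lines
for n,im,roi in(("top",t,(140,225,200,265)),("scene",s,(350,140,390,175))):
    for c in blobs(im,(12,110,50),(30,255,255),6,roi): print("brass",n,c.reshape(-1,2).mean(0).round(1),cv2.boundingRect(c),rect(n,c,.16))
for n,im,roi in(("top",t,(185,170,225,220)),("scene",s,(375,190,415,220))):
    for c in blobs(im,(0,0,90),(180,60,255),10,roi)[:3]: print("rim",n,c.reshape(-1,2).mean(0).round(1),cv2.boundingRect(c))
h=cv2.cvtColor(t,cv2.COLOR_BGR2HSV)
print(h[245:325:6,[156,158,160,162,164,183,185,187,189,191],1:].tolist()[::4])
```

```text
brass top [171.2 236.2] (140, 225, 60, 30) (array([533.7, 243.8]), 109.8, 53.4, -88.4)
brass scene [383.9 154.1] (374, 140, 16, 29) (array([536.6, 278.2]), 94.2, 37.1, -59.0)
brass scene [364.6 141.2] (350, 140, 32, 6) (array([485.5, 285.9]), 78.5, 17.3, 36.4)
brass scene [363.3 164.9] (359, 162, 10, 7) (array([521. , 218.8]), 24.5, 16.6, 54.2)
rim top [202.4 192. ] (185, 179, 36, 29)
rim scene [396.4 205.6] (385, 196, 24, 20)
[[[195, 131], [106, 103], [11, 142], [3, 153], [3, 152], [196, 189], [197, 157], [188, 141], [185, 197], [188, 207]], [[23, 157], [23, 143], [24, 106], [15, 67], [4, 59], [21, 156], [23, 153], [22, 125], [13, 95], [4, 139]], [[7, 142], [17, 151], [23, 157], [23, 131], [16, 98], [5, 153], [19, 158], [23, 154], [22, 125], [11, 111]], [[2, 148], [2, 146], [2, 145], [0, 145], [2, 144], [2, 109], [2, 109], [9, 120], [16, 129], [11, 117]]]
```

Run:
```python
from h import *
t=cv2.imread("pics/top0.png"); s=cv2.imread("pics/scene0.png")
# brass: between wood saturation and steel; refine via hue print-free mask around the given tips
for nm,tip,foot,st in(("A",(154.4,239.5),(163.9,311.4),(381.5,152.3)),("B",(183.9,245),(189.3,315.7),(367.3,165))):
    a=plane("top",[tip],.1714)[0]; f=plane("top",[foot],.03)[0]; x,e=tri([tip],[st])
    d=(a-f)[:2]; print(nm,"tip",a.round(4),"foot",f.round(4),"len",np.linalg.norm(d).round(4),"yaw",np.degrees(np.arctan2(d[1],d[0])).round(1),"tri tip",x.round(4),e.round(4))
# cup rim: inner dark + rim; ellipse px from crop: top centre, scene centre
ct=(100+297/2.8,130+177/2.8); cs=(240+438/2.8,130+213/2.8)
print("cup",plane("top",[ct],.11)[0].round(4),plane("scene",[cs],.11)[0].round(4),tri([ct],[cs]))
tb=(100+683/2.8,130+122/2.8); sb=(240+311/2.8,130+434/2.8); print("guard tab top",tri([tb],[sb]))
h=cv2.cvtColor(s,cv2.COLOR_BGR2HSV); m=cv2.inRange(h,(0,150,60),(8,255,255))
# rack plate outline in top
hh=cv2.cvtColor(t,cv2.COLOR_BGR2HSV)
c=blobs(t,(0,0,0),(180,70,255),300,(110,230,235,335)); print("rack plate",[rect("top",x,.006) for x in c[:1]])
```

```text
A tip [0.5319 0.2671 0.1714] foot [0.394  0.2883 0.03  ] len 0.1395 yaw -8.8 tri tip [0.5352 0.272  0.1659] 0.0079
B tip [0.5235 0.213  0.1714] foot [0.3867 0.2349 0.03  ] len 0.1385 yaw -9.1 tri tip [0.5273 0.219  0.1622] 0.0087
cup [0.631  0.1935 0.11  ] [0.6361 0.1947 0.11  ] (array([0.6334523 , 0.19628989, 0.10531114]), np.float64(0.004296143158948917))
guard tab top (array([ 0.67359371, -0.07221734,  0.14017748]), np.float64(0.007337038150415103))
rack plate [(array([452.9, 299.8]), 238.6, 168.5, 82.2)]
```

```bash
cat >> h.py <<'E'
RY=-8.9
def tilt(deg,yaw=RY):  # tool tilted deg from straight down towards heading yaw
    a=np.radians(yaw); f=np.array([np.cos(a),np.sin(a),0]); th=np.radians(deg)
    z=f*np.sin(th)-np.array([0,0,1])*np.cos(th); x=np.array([np.sin(a),-np.cos(a),0]); return R.from_matrix(np.c_[x,np.cross(z,x),z])
def G(g,r): return np.array(g)+.019*r.as_matrix()[:,2], r   # TCP target for a grasp point
E
python3 - <<'E'
from h import *
for st in((381.5,152.3),(367.3,165)): print(plane("scene",[st],.1714).round(4))
print(tilt(0).as_matrix().round(2).tolist(), down(-98.9).as_matrix().round(2).tolist())
go(([.486,.0255,.245],None),([.5027,.2722,.21],tilt(0)),([.5027,.2722,.1206],None))
E
```

```text
[[0.5396 0.2709 0.1714]]
[[0.5337 0.2152 0.1714]]
[[-0.15, -0.99, 0.0], [-0.99, 0.15, 0.0], [0.0, -0.0, -1.0]] [[-0.15, -0.99, 0.0], [-0.99, 0.15, 0.0], [-0.0, 0.0, -1.0]]
meas-cmd mm [-1.2  0.2  0.5] t 21.8
[-0.0, -0.0, -0.88, 0.0, 0.0, 0.0] rows 2.1
[-0.0, -0.0, -0.88, 0.0, 0.0, 0.0] rows 2.1
  -> [0.486  0.0255 0.245 ]
[-0.679, -0.104, 0.097, -0.0, -0.0, 0.051] rows 1.7
[-0.685, -0.049, 0.097, -0.0, -0.0, 0.051] rows 1.7
[-0.687, 0.005, 0.097, -0.0, -0.0, 0.051] rows 1.7
  -> [0.5027 0.2722 0.2101]
[-0.0, 0.0, 0.745, 0.0, 0.0, 0.0] rows 1.8
  -> [0.5027 0.2722 0.1207]
```

Call:
{"op": "step_arm", "data": {
  "targets": [
    [0,0,-0.2,0,0,0],
    [0,0,-0.5,0,0,0],
    [0,0,-0.88,0,0,0],
    [0,0,-0.88,0,0,0]
  ]
}}

```text
t: 22.2
ee_pos: [0.4891, 0.025, 0.1463]
tcp_rot: [0.737, -0.676, 0.005, -0.003]
wrist_force: [0.2, -0.4, 0.3]
grip_width: 0.0421
```

Call:
{"op": "step_arm", "data": {
  "targets": [
    [0,0,-0.4,0,0,0],
    [0,0,-0.88,0,0,0],
    [0,0,-0.88,0,0,0]
  ]
}}

```text
t: 22.5
ee_pos: [0.4877, 0.0252, 0.2515]
tcp_rot: [0.737, -0.676, 0.005, -0.003]
wrist_force: [-0.4, -0.2, 0.8]
grip_width: 0.0425
```

Call:
{"op": "step_arm", "data": {
  "targets": [
    [-0.679,-0.104,0.097,0,0,0.051],
    [-0.679,-0.104,0.097,0,0,0.051],
    [-0.679,-0.104,0.097,0,0,0.051]
  ]
}}

```text
t: 22.8
ee_pos: [0.4889, 0.1106, 0.2315]
tcp_rot: [0.711, -0.703, -0.001, 0.001]
wrist_force: [-1.0, -0.3, -0.3]
grip_width: 0.0426
```

Call:
{"op": "step_arm", "data": {
  "targets": [
    [-0.685,-0.049,0.097,0,0,0.051],
    [-0.685,-0.049,0.097,0,0,0.051],
    [-0.685,-0.049,0.097,0,0,0.051]
  ]
}}

```text
t: 23.1
ee_pos: [0.4944, 0.1921, 0.22]
tcp_rot: [-0.682, 0.731, 0.001, -0.001]
wrist_force: [-0.5, -0.6, -0.7]
grip_width: 0.0423
```

Call:
{"op": "step_arm", "data": {
  "targets": [
    [-0.687,0.005,0.097,0,0,0.051],
    [-0.687,0.005,0.097,0,0,0.051],
    [-0.687,0.005,0.097,0,0,0.051],
    [-0.687,0.005,0.097,0,0,0.051],
    [-0.687,0.005,0.097,0,0,0.051]
  ]
}}

```text
t: 23.6
ee_pos: [0.501, 0.2709, 0.2102]
tcp_rot: [-0.65, 0.76, -0.0, -0.0]
wrist_force: [-0.2, -0.2, 0.1]
grip_width: 0.0421
```

Run:
```python
from h import *
t,s=grab(); cv2.imwrite("pics/t4.png",t); cv2.imwrite("pics/s4.png",s)
cv2.imwrite("pics/c4.png",np.hstack([cv2.resize(s[110:320,240:420],(514,600)),cv2.copyMakeBorder(cv2.resize(t[225:315,255:385],(280,194)),0,406,0,0,cv2.BORDER_CONSTANT)]))
```

```text
(no output)
```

View pics/c4.png

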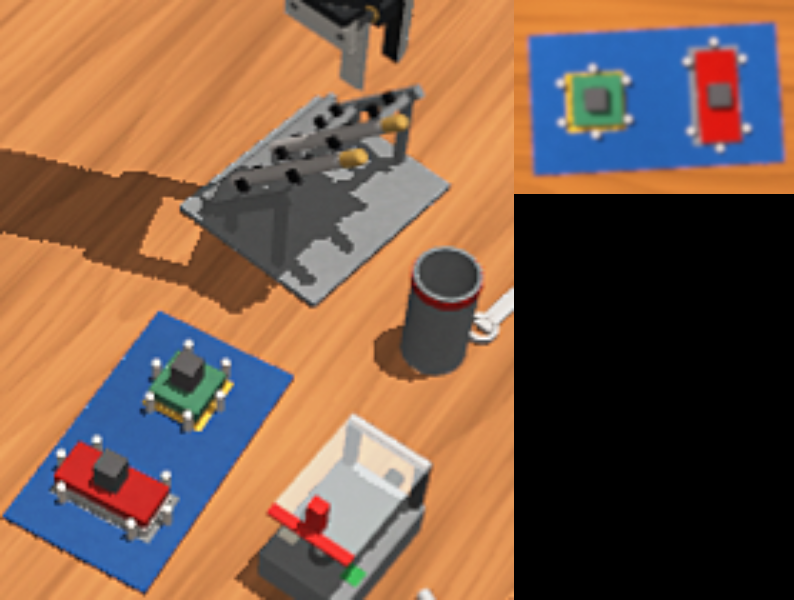

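Both stacks lie flat within the pins. Now rod A.

Call:
{"op": "step_arm", "data": {
  "targets": [
    [0,0,0.3,0,0,0],
    [0,0,0.5,0,0,0],
    [0,0,0.65,0,0,0],
    [0,0,0.745,0,0,0],
    [0,0,0.745,0,0,0],
    [0,0,0.745,0,0,0]
  ]
}}

```text
t: 24.3
ee_pos: [0.5014, 0.2723, 0.1218]
tcp_rot: [-0.651, 0.759, -0.0, 0.001]
wrist_force: [0.7, -1.0, -0.1]
grip_width: 0.0425
```

Call:
{"op": "step_arm", "data": {
  "targets": [
    [0,0,0,0,0,0],
    [0,0,0,0,0,0],
    [0,0,0,0,0,0],
    [0,0,0,0,0,0],
    [0,0,0,0,0,0]
  ],
  "claw": 0,
  "squeeze": 55
}}

```text
t: 24.8
ee_pos: [0.5013, 0.2732, 0.1216]
tcp_rot: [-0.651, 0.759, 0.0, 0.001]
wrist_force: [0.2, 2.9, 0.8]
grip_width: 0.0128
```

Run:
```python
from h import *
f=np.array([np.cos(np.radians(RY)),np.sin(np.radians(RY)),0]); C=np.array([.6335,.1941,0])
st=json.load(open("cmd.json")); p=np.array(st["p"])
up=p+[0,0,.11]
r=tilt(36); th=np.radians(9)   # rod leans 9 deg forward
g=lambda foot:np.array(foot)+.155*(f*np.sin(th)+np.array([0,0,1])*np.cos(th))
F=C-.002*f
a=G(g(F+[0,0,.15]),r); b=G(g(F+[0,0,.07]),r); c=G(g(F+[0,0,.011]),r)
go((up,None),a,b,c); print(p,a[0])
```

```text
meas-cmd mm [-1.4  1.   0.9] t 24.8
[0.0, 0.0, -0.917, 0.0, 0.0, 0.0] rows 2.2
  -> [0.5027 0.2722 0.2307]
[0.237, -0.728, -0.238, 0.2, -0.0, -0.0] rows 2.1
[0.237, -0.766, -0.001, 0.2, -0.0, -0.0] rows 2.1
  -> [0.6665 0.1889 0.2878]
[-0.0, 0.392, 0.54, 0.0, -0.0, -0.0] rows 1.6
  -> [0.6665 0.1889 0.2077]
[-0.0, 0.289, 0.397, 0.0, -0.0, -0.0] rows 1.2
  -> [0.6665 0.1889 0.1488]
[0.50271517 0.27219285 0.12066   ] [0.66651294 0.18893031 0.28772037]
```

Call:
{"op": "step_arm", "data": {
  "targets": [
    [0,0,-0.2,0,0,0],
    [0,0,-0.4,0,0,0],
    [0,0,-0.65,0,0,0],
    [0,0,-0.917,0,0,0],
    [0,0,-0.917,0,0,0]
  ]
}}

```text
t: 25.3
ee_pos: [0.5033, 0.2731, 0.2359]
tcp_rot: [-0.651, 0.759, -0.002, 0.004]
wrist_force: [0.9, 0.4, -1.0]
grip_width: 0.013
```

Call:
{"op": "step_arm", "data": {
  "targets": [
    [0.118,-0.364,-0.119,0.1,0,0],
    [0.237,-0.728,-0.238,0.2,0,0],
    [0.237,-0.728,-0.238,0.2,0,0],
    [0.237,-0.728,-0.238,0.2,0,0]
  ]
}}

```text
t: 25.7
ee_pos: [0.5812, 0.2307, 0.2572]
tcp_rot: [-0.643, 0.75, -0.117, 0.1]
wrist_force: [-0.6, 0.5, -1.6]
grip_width: 0.0127
```

Call:
{"op": "step_arm", "data": {
  "targets": [
    [0.118,-0.383,0,0.1,0,0],
    [0.237,-0.766,-0.001,0.2,0,0],
    [0.237,-0.766,-0.001,0.2,0,0],
    [0.237,-0.766,-0.001,0.2,0,0],
    [0.237,-0.766,-0.001,0.2,0,0]
  ]
}}

```text
t: 26.2
ee_pos: [0.6637, 0.1902, 0.2865]
tcp_rot: [-0.62, 0.722, -0.233, 0.2]
wrist_force: [0.2, 1.0, -0.8]
grip_width: 0.0126
```

Run:
```python
from h import *
t,s=grab(); cv2.imwrite("pics/t5.png",t); cv2.imwrite("pics/s5.png",s)
o=env.get_obs(); print(o["ee_pos"],(R.from_quat(o["tcp_rot"])).as_matrix()[:,2].round(3),o["grip_width"])
cv2.imwrite("pics/c5.png",np.hstack([cv2.resize(s[80:260,310:460],(500,600)),cv2.copyMakeBorder(cv2.resize(t[150:260,160:260],(273,300)),0,300,0,0,cv2.BORDER_CONSTANT)]))
```

```text
[0.66424094 0.19020101 0.2875254 ] [ 0.579 -0.089 -0.81 ] 0.012849009370250205
```

View pics/c5.png

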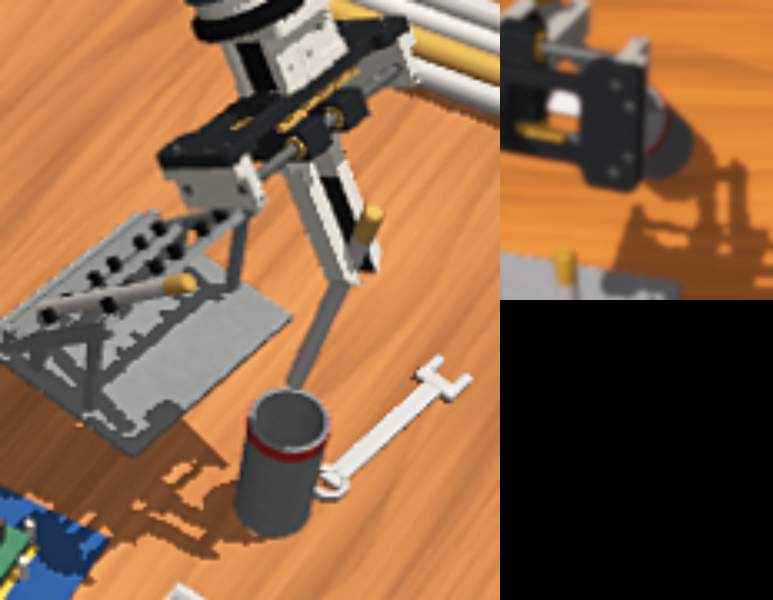

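Run:
```python
from h import *
f=np.array([np.cos(np.radians(RY)),np.sin(np.radians(RY)),0]); th=np.radians(9); ax=f*np.sin(th)+np.array([0,0,1])*np.cos(th)
F=np.array([.6315,.1944,.155])+[-.002,0,0]
print(proj("scene",[F,F+.2*ax]))
print(plane("scene",[(398.5,194.9)],.155))
```

```text
[[396.34310197 193.03001313]
 [419.77443252 140.74562481]]
[[0.63652276 0.19252065 0.155     ]]
```

Call:
{"op": "step_arm", "data": {
  "targets": [
    [0,0.13,0.18,0,0,0],
    [0,0.26,0.36,0,0,0],
    [0,0.392,0.54,0,0,0],
    [0,0.392,0.54,0,0,0],
    [0,0.392,0.54,0,0,0]
  ]
}}

```text
t: 26.8
ee_pos: [0.6648, 0.1899, 0.2083]
tcp_rot: [-0.619, 0.722, -0.234, 0.201]
wrist_force: [0.7, -0.8, -0.9]
grip_width: 0.0129
```

Call:
{"op": "step_arm", "data": {
  "targets": [
    [0,0.07,0.1,0,0,0],
    [0,0.145,0.2,0,0,0],
    [0,0.22,0.3,0,0,0],
    [0,0.289,0.397,0,0,0],
    [0,0.289,0.397,0,0,0],
    [0,0.289,0.397,0,0,0]
  ]
}}

```text
t: 27.4
ee_pos: [0.6646, 0.1895, 0.1484]
tcp_rot: [-0.619, 0.722, -0.234, 0.201]
wrist_force: [0.3, 0.1, -1.1]
grip_width: 0.0129
```

Run:
```python
from h import *
st=json.load(open("cmd.json")); p=np.array(st["p"]); r=R.from_quat(st["q"])
back=p-.1*r.as_matrix()[:,2]
go((back,None),([.4955,.2185,.22],tilt(0)),([.4955,.2185,.1206],None))
```

```text
meas-cmd mm [-1.9  0.6 -0.4] t 27.4
[0.0, -0.0, -0.833, 0.0, 0.0, 0.0] rows 2.0
  -> [0.6084 0.198  0.2296]
[-0.023, 0.821, -0.497, -0.4, -0.0, -0.0] rows 4.2
  -> [0.4955 0.2185 0.22  ]
[0.0, -0.0, 0.828, 0.0, 0.0, 0.0] rows 2.0
  -> [0.4955 0.2185 0.1206]
```

Call:
{"op": "step_arm", "data": {
  "targets": [
    [0,0,0,0,0,0],
    [0,0,0,0,0,0],
    [0,0,0,0,0,0],
    [0,0,0,0,0,0],
    [0,0,0,0,0,0]
  ],
  "claw": 0.4
}}

```text
t: 27.9
ee_pos: [0.665, 0.1896, 0.1496]
tcp_rot: [-0.619, 0.722, -0.235, 0.201]
wrist_force: [-0.3, 0.5, 0.0]
grip_width: 0.0379
```

Call:
{"op": "step_arm", "data": {
  "targets": [
    [0,0,-0.2,0,0,0],
    [0,0,-0.5,0,0,0],
    [0,0,-0.833,0,0,0],
    [0,0,-0.833,0,0,0]
  ]
}}

```text
t: 28.3
ee_pos: [0.6077, 0.1999, 0.2365]
tcp_rot: [-0.618, 0.721, -0.237, 0.205]
wrist_force: [0.7, 0.2, 0.3]
grip_width: 0.0376
```

Call:
{"op": "step_arm", "data": {
  "targets": [
    [-0.023,0.821,-0.497,-0.4,0,0],
    [-0.023,0.821,-0.497,-0.4,0,0],
    [-0.023,0.821,-0.497,-0.4,0,0],
    [-0.023,0.821,-0.497,-0.4,0,0],
    [-0.023,0.821,-0.497,-0.4,0,0],
    [-0.023,0.821,-0.497,-0.4,0,0],
    [-0.023,0.821,-0.497,-0.4,0,0]
  ]
}}

```text
t: 29.0
ee_pos: [0.4931, 0.2186, 0.2192]
tcp_rot: [-0.651, 0.759, -0.0, -0.0]
wrist_force: [-0.1, 0.0, -0.4]
grip_width: 0.0375
```

Run:
```python
from h import *
t,s=grab(); cv2.imwrite("pics/t6.png",t); cv2.imwrite("pics/s6.png",s)
o=env.get_obs(); print(o["ee_pos"])
cv2.imwrite("pics/c6.png",np.hstack([cv2.resize(s[80:260,310:460],(500,600)),cv2.copyMakeBorder(cv2.resize(t[150:260,160:260],(273,300)),0,300,0,0,cv2.BORDER_CONSTANT)]))
```

```text
[0.49285669 0.21891808 0.21973153]
```

View pics/c6.png

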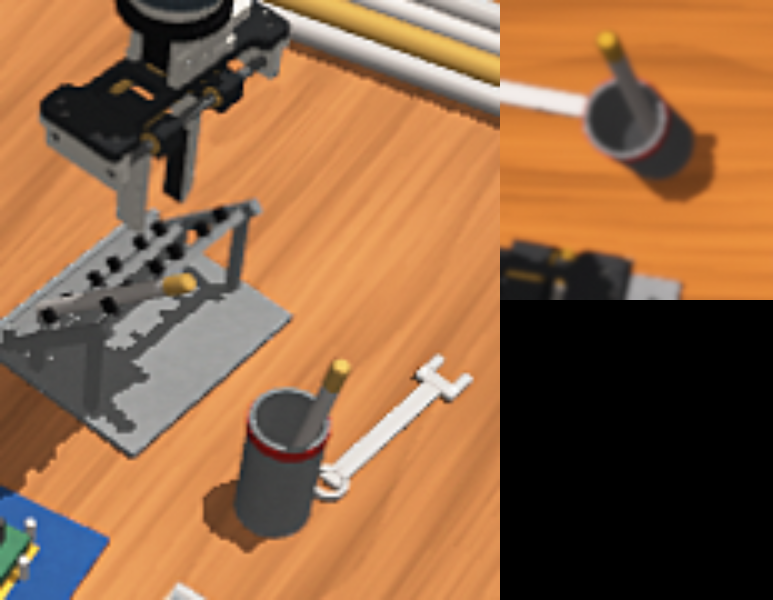

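Run:
```python
from h import *
tp=[160+(610-500)/2.73,150+44/2.73]; sp=[310+343*.3,80+366*.3]
for z in(.195,.2): print(plane("top",[tp],z).round(4),plane("scene",[sp],z).round(4))
# where shaft crosses rim
print(plane("top",[[160+(625-500)/2.73,150+85/2.73]],.11))
```

```text
[[0.6639 0.185  0.195 ]] [[0.6681 0.1938 0.195 ]]
[[0.6626 0.1837 0.2   ]] [[0.6696 0.1897 0.2   ]]
[[0.65506367 0.19536253 0.11      ]]
```

Call:
{"op": "step_arm", "data": {
  "targets": [
    [0,0,0.3,0,0,0],
    [0,0,0.5,0,0,0],
    [0,0,0.7,0,0,0],
    [0,0,0.828,0,0,0],
    [0,0,0.828,0,0,0],
    [0,0,0.828,0,0,0]
  ]
}}

```text
t: 29.7
ee_pos: [0.494, 0.219, 0.1216]
tcp_rot: [-0.651, 0.759, -0.0, 0.0]
wrist_force: [-0.5, 0.2, -0.2]
grip_width: 0.0379
```

Call:
{"op": "step_arm", "data": {
  "targets": [
    [0,0,0,0,0,0],
    [0,0,0,0,0,0],
    [0,0,0,0,0,0],
    [0,0,0,0,0,0],
    [0,0,0,0,0,0]
  ],
  "claw": 0
}}

```text
t: 30.2
ee_pos: [0.4943, 0.2191, 0.1217]
tcp_rot: [-0.651, 0.759, -0.0, 0.001]
wrist_force: [-0.3, 0.7, 3.6]
grip_width: 0.0128
```

Run:
```python
from h import *
f=np.array([np.cos(np.radians(RY)),np.sin(np.radians(RY)),0]); C=np.array([.6335,.1941,0])
p=np.array(json.load(open("cmd.json"))["p"]); r=tilt(45); F=C-.0145*f
g=lambda h:G(F+[0,0,.155+h],r)
go((p+[0,0,.115],None),g(.14),g(.065),g(.011))
```

```text
meas-cmd mm [-1.2  0.5  1.1] t 30.2
[0.0, 0.0, -0.958, 0.0, 0.0, 0.0] rows 2.3
  -> [0.4955 0.2185 0.2356]
[0.011, -0.579, -0.192, 0.25, -0.0, -0.0] rows 2.6
[0.012, -0.609, 0.045, 0.25, -0.0, -0.0] rows 2.6
  -> [0.6325 0.1942 0.2816]
[-0.0, 0.442, 0.442, 0.0, -0.0, -0.0] rows 1.5
  -> [0.6325 0.1942 0.2066]
[-0.0, 0.318, 0.318, 0.0, -0.0, -0.0] rows 1.1
  -> [0.6325 0.1942 0.1526]
```

Call:
{"op": "step_arm", "data": {
  "targets": [
    [0,0,-0.2,0,0,0],
    [0,0,-0.4,0,0,0],
    [0,0,-0.65,0,0,0],
    [0,0,-0.958,0,0,0],
    [0,0,-0.958,0,0,0]
  ]
}}

```text
t: 30.7
ee_pos: [0.4965, 0.2193, 0.2414]
tcp_rot: [-0.651, 0.759, -0.002, 0.004]
wrist_force: [0.9, -0.2, -0.6]
grip_width: 0.013
```

Call:
{"op": "step_arm", "data": {
  "targets": [
    [0.005,-0.29,-0.096,0.125,0,0],
    [0.011,-0.579,-0.192,0.25,0,0],
    [0.011,-0.579,-0.192,0.25,0,0],
    [0.011,-0.579,-0.192,0.25,0,0],
    [0.011,-0.579,-0.192,0.25,0,0]
  ]
}}

```text
t: 31.2
ee_pos: [0.5611, 0.2068, 0.2572]
tcp_rot: [-0.639, 0.745, -0.147, 0.125]
wrist_force: [-0.4, -0.3, -2.3]
grip_width: 0.0127
```

Call:
{"op": "step_arm", "data": {
  "targets": [
    [0.006,-0.2,0.015,0.08,0,0],
    [0.012,-0.4,0.03,0.16,0,0],
    [0.012,-0.609,0.045,0.25,0,0],
    [0.012,-0.609,0.045,0.25,0,0],
    [0.012,-0.609,0.045,0.25,0,0],
    [0.012,-0.609,0.045,0.25,0,0]
  ]
}}

```text
t: 31.8
ee_pos: [0.631, 0.1946, 0.2823]
tcp_rot: [-0.601, 0.702, -0.29, 0.248]
wrist_force: [-0.2, -0.1, -1.0]
grip_width: 0.0129
```

Call:
{"op": "step_arm", "data": {
  "targets": [
    [0,0.11,0.11,0,0,0],
    [0,0.22,0.22,0,0,0],
    [0,0.33,0.33,0,0,0],
    [0,0.442,0.442,0,0,0],
    [0,0.442,0.442,0,0,0],
    [0,0.442,0.442,0,0,0]
  ]
}}

```text
t: 32.4
ee_pos: [0.6312, 0.1948, 0.2077]
tcp_rot: [-0.601, 0.702, -0.291, 0.249]
wrist_force: [0.5, 0.0, -0.5]
grip_width: 0.0129
```

Call:
{"op": "step_arm", "data": {
  "targets": [
    [0,0.08,0.08,0,0,0],
    [0,0.16,0.16,0,0,0],
    [0,0.24,0.24,0,0,0],
    [0,0.318,0.318,0,0,0],
    [0,0.318,0.318,0,0,0]
  ]
}}

```text
t: 32.9
ee_pos: [0.6306, 0.1946, 0.1527]
tcp_rot: [-0.601, 0.702, -0.29, 0.248]
wrist_force: [-0.3, 0.3, -1.2]
grip_width: 0.0131
```

Call:
{"op": "step_arm", "data": {
  "targets": [
    [0,0,0,0,0,0],
    [0,0,0,0,0,0],
    [0,0,0,0,0,0],
    [0,0,0,0,0,0]
  ],
  "claw": 0.32
}}

```text
t: 33.3
ee_pos: [0.6313, 0.1949, 0.1542]
tcp_rot: [-0.601, 0.701, -0.291, 0.25]
wrist_force: [-0.6, -0.1, -0.3]
grip_width: 0.0296
```

Call:
{"op": "step_arm", "data": {
  "targets": [
    [0,0,-0.2,0,0,0],
    [0,0,-0.5,0,0,0],
    [0,0,-0.9,0,0,0],
    [0,0,-0.9,0,0,0]
  ]
}}

```text
t: 33.7
ee_pos: [0.5556, 0.2083, 0.2366]
tcp_rot: [-0.6, 0.7, -0.292, 0.254]
wrist_force: [0.6, -0.2, 0.7]
grip_width: 0.0298
```

Run:
```python
from h import *
st=json.load(open("cmd.json")); p=np.array(st["p"]); r=R.from_quat(st["q"])
p=p-.108*r.as_matrix()[:,2]; st["p"]=p.tolist(); json.dump(st,open("cmd.json","w"))
o=env.get_obs(); print(p,o["ee_pos"])
t=cv2.imread("pics/top0.png"); s=cv2.imread("pics/s4.png")
for n,im,z,roi in(("top",t,.102,(330,140,360,215)),("scene",s,.102,(320,270,370,320))):
    for c in blobs(im,(0,170,60),(8,255,255),10,roi)[:2]: print(n,rect(n,c,z),cv2.boundingRect(c))
for n,im,z,roi in(("top",t,.04,(320,140,352,215)),("scene",s,.04,(345,290,380,325))):
    for c in blobs(im,(45,60,60),(85,255,255),3,roi)[:2]: print("mark",n,plane(n,[c.reshape(-1,2).mean(0)],z).round(4),cv2.boundingRect(c))
cv2.imwrite("pics/c7.png",np.hstack([cv2.resize(s[250:340,320:400],(400,450)),cv2.resize(t[145:220,280:360],(400,375)) if 0 else cv2.copyMakeBorder(cv2.resize(t[145:220,280:360],(400,375)),0,75,0,0,cv2.BORDER_CONSTANT)]))
```

```text
[0.55701417 0.20608281 0.22899861] [0.55556534 0.20829881 0.2365874 ]
top (array([674.2, -77.7]), 79.0, 17.9, 1.3) (340, 157, 10, 40)
scene (array([676.7, -65.3]), 76.3, 36.6, -1.6) (333, 284, 31, 24)
mark top [[ 0.7073 -0.0593  0.04  ]] (332, 166, 6, 5)
mark scene [[ 0.7087 -0.0577  0.04  ]] (359, 307, 9, 9)
```

View pics/c7.png

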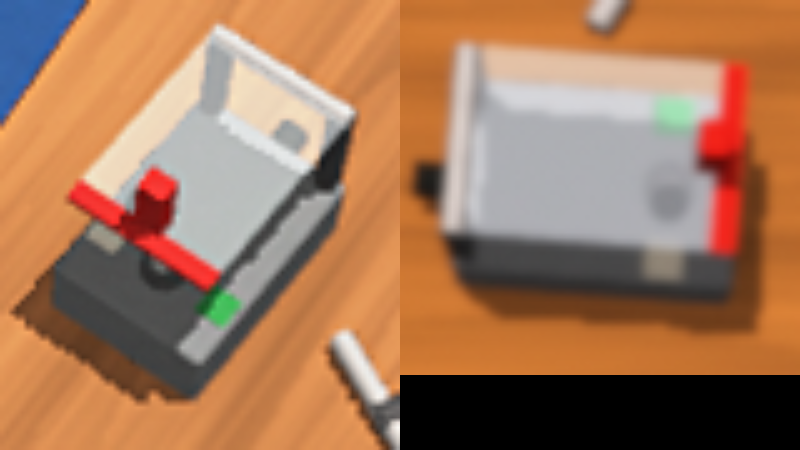

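Run:
```python
from h import *
T=lambda x,y:(280+(x-400)/5-.4,145+y/5-.4); S=lambda x,y:(320+x/5-.4,250+y/5-.4)
def sh(n,pts,z): 
    P=plane(n,pts,z)[:,:2]*1000; P[:,0]+= 1.8 if n=="top" else -1.8; return P.round(1)
e=sh("top",[T(736,65),T(725,252)],.104); print("strip top",e.tolist(),e.mean(0),np.degrees(np.arctan2(*(e[0]-e[1])[::-1])))
e=sh("scene",[S(75,190),S(218,287)],.104); print("strip scene",e.tolist(),e.mean(0),np.degrees(np.arctan2(*(e[1]-e[0])[::-1])))
e=sh("top",[T(468,45),T(455,232)],.104); print("hinge top",e.tolist(),e.mean(0),np.degrees(np.arctan2(*(e[0]-e[1])[::-1])))
e=sh("scene",[S(217,30),S(353,108)],.104); print("hinge scene",e.tolist(),e.mean(0),np.degrees(np.arctan2(*(e[1]-e[0])[::-1])))
print("fin tip", sh("top",[T(713,145)],.138), sh("scene",[S(158,180)],.138))
print("ball", sh("top",[T(669,195)],.079), sh("top",[T(665,180)],.06))
print("white", sh("top",[T(663,262)],.04), "green",sh("top",[T(674,113)],.04),sh("scene",[S(220,306)],.04),sh("scene",[S(107,237)],.04))
```

```text
strip top [[713.8, -81.3], [638.1, -78.6]] [675.95 -79.95] -2.042708786702306
strip scene [[638.7, -77.0], [716.2, -81.1]] [677.45 -79.05] -3.0283085059743624
hinge top [[718.9, 25.7], [643.1, 28.2]] [681.    26.95] -1.889017743023339
hinge scene [[644.0, 30.6], [716.5, 31.0]] [680.25  30.8 ] 0.3161114381430736
fin tip [[672.9 -71.4]] [[674.8 -69.5]]
ball [[665.8 -56.5]] [[676.2 -55.2]]
white [[645.4 -55.7]] green [[709.8 -58.7]] [[707.8 -56.6]] [[645.9 -56.6]]
```

Run:
```python
from h import *
go(([.54,.12,.26],tilt(0)),([.61,.0,.27],down(-50)),([.6766,-.0718,.20],down(-2)))
```

```text
meas-cmd mm [-1.4  2.2  7.6] t 33.7
[0.731, -0.162, -0.203, -0.5, -0.0, -0.0] rows 5.2
  -> [0.54 0.12 0.26]
[0.897, -0.732, -0.084, 0.0, 0.0, -0.544] rows 5.7
  -> [ 0.61 -0.    0.27]
[0.815, -0.04, 0.584, 0.0, 0.0, -0.533] rows 5.6
  -> [ 0.6766 -0.0718  0.2   ]
```

Call:
{"op": "step_arm", "data": {
  "targets": [
    [0.731,-0.162,-0.203,-0.5,0,0],
    [0.731,-0.162,-0.203,-0.5,0,0],
    [0.731,-0.162,-0.203,-0.5,0,0],
    [0.731,-0.162,-0.203,-0.5,0,0],
    [0.731,-0.162,-0.203,-0.5,0,0],
    [0.731,-0.162,-0.203,-0.5,0,0],
    [0.731,-0.162,-0.203,-0.5,0,0]
  ],
  "claw": 0.42,
  "squeeze": 15
}}

```text
t: 34.4
ee_pos: [0.5408, 0.1188, 0.2587]
tcp_rot: [-0.65, 0.76, 0.001, -0.001]
wrist_force: [-0.7, 0.2, -0.2]
grip_width: 0.0396
```

Call:
{"op": "step_arm", "data": {
  "targets": [
    [0.897,-0.732,-0.084,0,0,-0.544],
    [0.897,-0.732,-0.084,0,0,-0.544],
    [0.897,-0.732,-0.084,0,0,-0.544],
    [0.897,-0.732,-0.084,0,0,-0.544],
    [0.897,-0.732,-0.084,0,0,-0.544],
    [0.897,-0.732,-0.084,0,0,-0.544],
    [0.897,-0.732,-0.084,0,0,-0.544]
  ]
}}

```text
t: 35.1
ee_pos: [0.6082, 0.0007, 0.2697]
tcp_rot: [0.907, -0.421, 0.001, 0.0]
wrist_force: [0.2, -0.1, -0.3]
grip_width: 0.0394
```

Run:
```python
from h import *
t,s=grab(); cv2.imwrite("pics/t8.png",t); cv2.imwrite("pics/s8.png",s); o=env.get_obs(); print(o["ee_pos"])
cv2.imwrite("pics/c8.png",np.hstack([cv2.resize(s[120:330,230:450],(440,420)),cv2.resize(t[130:330,100:270],(357,420))]))
```

```text
[0.60827351 0.00077538 0.27002665]
```

View pics/c8.png

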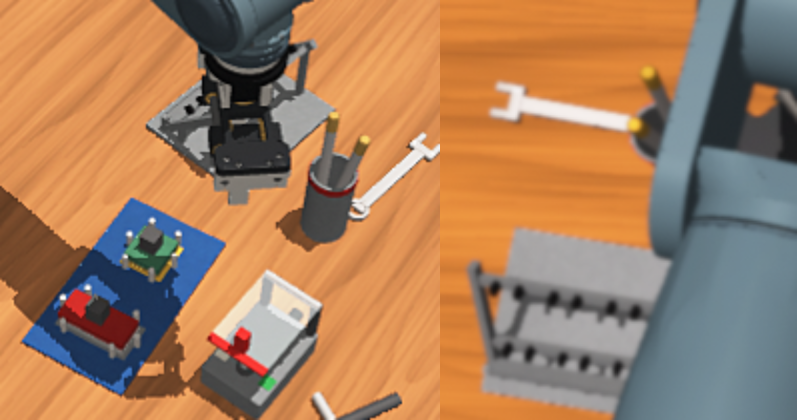

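Both rods stand in the cup brass up, the rack is empty, and both stacks are intact. Now the guard.

Call:
{"op": "step_arm", "data": {
  "targets": [
    [0.815,-0.04,0.584,0,0,-0.533],
    [0.815,-0.04,0.584,0,0,-0.533],
    [0.815,-0.04,0.584,0,0,-0.533],
    [0.815,-0.04,0.584,0,0,-0.533],
    [0.815,-0.04,0.584,0,0,-0.533],
    [0.815,-0.04,0.584,0,0,-0.533],
    [0.815,-0.04,0.584,0,0,-0.533]
  ]
}}

```text
t: 35.9
ee_pos: [0.6753, -0.0709, 0.2001]
tcp_rot: [1.0, -0.017, 0.0, 0.0]
wrist_force: [-0.7, -0.1, 0.4]
grip_width: 0.0393
```

Run:
```python
from h import *
go(([.6760,-.0715,.110],None))
h=np.array([28.3,100.]); 
def tab(th): # world y, z (mm) for box x ~ world y
    return np.array([-100*np.cos(th)+26*np.sin(th),100*np.sin(th)+26*np.cos(th)])
ths=np.linspace(0,1.66,41); P=np.array([tab(x) for x in ths])
for k in range(4):
    seg=P[k*10:k*10+11]; d=seg[1:]-seg[0]
    print([[0,round(-a/120,3),round(-b/120,3),0,0,0] for a,b in d])
print(P[-1]-P[0])
o=env.get_obs(); t,s=grab(); cv2.imwrite("pics/t9.png",t); cv2.imwrite("pics/s9.png",s)
# fin vs fingers check in scene
for q in ([.6766,-.0718,.138],[.6766,-.0718,.104]): print(proj("scene",q))
for c in blobs(s,(0,170,60),(8,255,255),10,(320,270,375,320))[:2]: print(cv2.boundingRect(c),c.reshape(-1,2).mean(0))
```

```text
meas-cmd mm [-1.3  0.9  0.1] t 35.9
[-0.005, -0.002, 0.75, 0.0, 0.0, 0.0] rows 1.8
  -> [ 0.676  -0.0715  0.11  ]
[[0, np.float64(-0.01), np.float64(-0.034), 0, 0, 0], [0, np.float64(-0.021), np.float64(-0.068), 0, 0, 0], [0, np.float64(-0.033), np.float64(-0.102), 0, 0, 0], [0, np.float64(-0.047), np.float64(-0.135), 0, 0, 0], [0, np.float64(-0.063), np.float64(-0.167), 0, 0, 0], [0, np.float64(-0.079), np.float64(-0.199), 0, 0, 0], [0, np.float64(-0.097), np.float64(-0.23), 0, 0, 0], [0, np.float64(-0.116), np.float64(-0.26), 0, 0, 0], [0, np.float64(-0.137), np.float64(-0.289), 0, 0, 0], [0, np.float64(-0.158), np.float64(-0.318), 0, 0, 0]]
[[0, np.float64(-0.023), np.float64(-0.028), 0, 0, 0], [0, np.float64(-0.047), np.float64(-0.054), 0, 0, 0], [0, np.float64(-0.072), np.float64(-0.08), 0, 0, 0], [0, np.float64(-0.098), np.float64(-0.104), 0, 0, 0], [0, np.float64(-0.125), np.float64(-0.128), 0, 0, 0], [0, np.float64(-0.152), np.float64(-0.15), 0, 0, 0], [0, np.float64(-0.181), np.float64(-0.171), 0, 0, 0], [0, np.float64(-0.211), np.float64(-0.191), 0, 0, 0], [0, np.float64(-0
[... 593 characters left out ...]
1), np.float64(-0.098), 0, 0, 0]]
[[0, np.float64(-0.036), np.float64(-0.002), 0, 0, 0], [0, np.float64(-0.071), np.float64(-0.002), 0, 0, 0], [0, np.float64(-0.107), np.float64(-0.001), 0, 0, 0], [0, np.float64(-0.143), np.float64(0.002), 0, 0, 0], [0, np.float64(-0.178), np.float64(0.006), 0, 0, 0], [0, np.float64(-0.214), np.float64(0.011), 0, 0, 0], [0, np.float64(-0.249), np.float64(0.018), 0, 0, 0], [0, np.float64(-0.283), np.float64(0.027), 0, 0, 0], [0, np.float64(-0.318), np.float64(0.037), 0, 0, 0], [0, np.float64(-0.351), np.float64(0.048), 0, 0, 0]]
[134.80516543  71.28617815]
[[350.59183592 286.36477009]]
[[349.59457718 294.24380077]]
(334, 284, 30, 24) [348.        294.1686747]
```

Call:
{"op": "step_arm", "data": {
  "targets": [
    [0,0,0.2,0,0,0],
    [-0.005,-0.002,0.4,0,0,0],
    [-0.005,-0.002,0.6,0,0,0],
    [-0.005,-0.002,0.75,0,0,0],
    [-0.005,-0.002,0.75,0,0,0],
    [-0.005,-0.002,0.75,0,0,0]
  ]
}}

```text
t: 36.6
ee_pos: [0.6751, -0.0709, 0.1107]
tcp_rot: [1.0, -0.017, 0.0, 0.0]
wrist_force: [0.3, 0.1, -0.2]
grip_width: 0.0395
```

Call:
{"op": "step_arm", "data": {
  "targets": [
    [0,0,0,0,0,0],
    [0,0,0,0,0,0],
    [0,0,0,0,0,0],
    [0,0,0,0,0,0],
    [0,0,0,0,0,0]
  ],
  "claw": 0,
  "squeeze": 18
}}

```text
t: 37.1
ee_pos: [0.676, -0.0711, 0.1112]
tcp_rot: [1.0, -0.017, 0.001, 0.0]
wrist_force: [4.0, -0.8, 0.3]
grip_width: 0.0144
```

Call:
{"op": "step_arm", "data": {
  "targets": [
    [0,-0.01,-0.034,0,0,0],
    [0,-0.021,-0.068,0,0,0],
    [0,-0.033,-0.102,0,0,0],
    [0,-0.047,-0.135,0,0,0],
    [0,-0.063,-0.167,0,0,0],
    [0,-0.079,-0.199,0,0,0],
    [0,-0.097,-0.23,0,0,0],
    [0,-0.116,-0.26,0,0,0],
    [0,-0.137,-0.289,0,0,0],
    [0,-0.158,-0.318,0,0,0]
  ]
}}

```text
t: 38.1
ee_pos: [0.6767, -0.0524, 0.1481]
tcp_rot: [1.0, -0.017, 0.002, 0.001]
wrist_force: [7.2, -1.1, -5.5]
grip_width: 0.014
```

Call:
{"op": "step_arm", "data": {
  "targets": [
    [0.008,-0.023,-0.028,0,0,0],
    [0.012,-0.047,-0.054,0,0,0],
    [0.012,-0.072,-0.08,0,0,0],
    [0.012,-0.098,-0.104,0,0,0],
    [0.012,-0.125,-0.128,0,0,0],
    [0.012,-0.152,-0.15,0,0,0],
    [0.012,-0.181,-0.171,0,0,0],
    [0.012,-0.211,-0.191,0,0,0],
    [0.012,-0.241,-0.21,0,0,0],
    [0.012,-0.273,-0.227,0,0,0]
  ]
}}

```text
t: 39.1
ee_pos: [0.6783, -0.0195, 0.1758]
tcp_rot: [1.0, -0.016, 0.0, 0.0]
wrist_force: [4.9, -3.0, -4.5]
grip_width: 0.014
```

Call:
{"op": "step_arm", "data": {
  "targets": [
    [0,-0.032,-0.016,0,0,0],
    [0,-0.064,-0.031,0,0,0],
    [0,-0.098,-0.044,0,0,0],
    [0,-0.131,-0.056,0,0,0],
    [0,-0.165,-0.067,0,0,0],
    [0,-0.2,-0.076,0,0,0],
    [0,-0.235,-0.083,0,0,0],
    [0,-0.27,-0.09,0,0,0],
    [0,-0.305,-0.094,0,0,0],
    [0,-0.341,-0.098,0,0,0]
  ]
}}

```text
t: 40.1
ee_pos: [0.6802, 0.0208, 0.1885]
tcp_rot: [1.0, -0.016, 0.001, 0.001]
wrist_force: [5.6, -4.6, -1.1]
grip_width: 0.0136
```

Call:
{"op": "step_arm", "data": {
  "targets": [
    [0,-0.036,-0.002,0,0,0],
    [0,-0.071,-0.002,0,0,0],
    [0,-0.107,-0.001,0,0,0],
    [0,-0.143,0.002,0,0,0],
    [0,-0.178,0.006,0,0,0],
    [0,-0.214,0.011,0,0,0],
    [0,-0.249,0.018,0,0,0],
    [0,-0.283,0.027,0,0,0],
    [0,-0.318,0.037,0,0,0],
    [0,-0.351,0.048,0,0,0]
  ]
}}

```text
t: 41.1
ee_pos: [0.6823, 0.0636, 0.1845]
tcp_rot: [1.0, -0.016, 0.002, 0.0]
wrist_force: [2.8, -2.9, 4.8]
grip_width: 0.0137
```

Run:
```python
from h import *
o=env.get_obs(); print(o["ee_pos"],o["grip_width"],o["wrist_force"])
st=json.load(open("cmd.json")); st["p"]=[.676+.0015,-.0715+.1348,.110+.0713]; json.dump(st,open("cmd.json","w"))
p=np.array(st["p"])
go((p+[0,0,.06],None),([.615,-.055,.24],None),([.615,-.057,.068],None),([.683,-.0575,.068],None))
```

```text
[0.68225896 0.0635782  0.18445518] 0.01372930008758606 [ 2.80167323 -2.93221762  4.82529355]
meas-cmd mm [4.8 0.3 3.2] t 41.1
[-0.0, -0.0, -0.5, 0.0, 0.0, 0.0] rows 1.2
  -> [0.6775 0.0633 0.2413]
[-0.243, 0.502, 0.005, 0.0, 0.0, 0.0] rows 1.3
[-0.243, 0.501, 0.006, 0.0, 0.0, 0.0] rows 1.3
  -> [ 0.615 -0.055  0.24 ]
[0.0, 0.009, 0.717, 0.0, 0.0, 0.0] rows 1.7
[0.0, 0.008, 0.716, 0.0, 0.0, 0.0] rows 1.7
  -> [ 0.6149 -0.057   0.068 ]
[0.567, -0.016, 0.0, 0.0, 0.0, 0.0] rows 1.4
  -> [ 0.683  -0.0574  0.068 ]
```

Call:
{"op": "step_arm", "data": {
  "targets": [
    [0,0,0,0,0,0],
    [0,0,0,0,0,0],
    [0,0,0,0,0,0]
  ],
  "claw": 0.4
}}

```text
t: 41.4
ee_pos: [0.6796, 0.0642, 0.1807]
tcp_rot: [1.0, -0.016, -0.002, -0.0]
wrist_force: [-0.3, -0.2, 0.1]
grip_width: 0.0346
```

Call:
{"op": "step_arm", "data": {
  "targets": [
    [0,0,-0.25,0,0,0],
    [0,0,-0.5,0,0,0],
    [0,0,-0.5,0,0,0]
  ]
}}

```text
t: 41.7
ee_pos: [0.6826, 0.0638, 0.2467]
tcp_rot: [1.0, -0.016, 0.004, -0.0]
wrist_force: [1.0, 0.5, 0.2]
grip_width: 0.0377
```

Call:
{"op": "step_arm", "data": {
  "targets": [
    [-0.243,0.502,0.005,0,0,0],
    [-0.243,0.502,0.005,0,0,0]
  ],
  "claw": 0
}}

```text
t: 41.9
ee_pos: [0.6477, 0.0027, 0.2394]
tcp_rot: [1.0, -0.017, -0.002, 0.0]
wrist_force: [-0.1, -0.2, -0.5]
grip_width: 0.0251
```

Call:
{"op": "step_arm", "data": {
  "targets": [
    [-0.243,0.501,0.006,0,0,0],
    [-0.243,0.501,0.006,0,0,0],
    [-0.243,0.501,0.006,0,0,0]
  ]
}}

```text
t: 42.2
ee_pos: [0.6175, -0.056, 0.2394]
tcp_rot: [1.0, -0.018, -0.001, -0.0]
wrist_force: [0.4, -0.7, 0.3]
grip_width: 0.0019
```

Call:
{"op": "step_arm", "data": {
  "targets": [
    [0,0.009,0.717,0,0,0],
    [0,0.009,0.717,0,0,0]
  ]
}}

```text
t: 42.4
ee_pos: [0.6188, -0.0544, 0.1528]
tcp_rot: [1.0, -0.016, 0.0, -0.0]
wrist_force: [-0.4, 0.3, -1.3]
grip_width: 0.0005
```

Call:
{"op": "step_arm", "data": {
  "targets": [
    [0,0.008,0.4,0,0,0],
    [0,0.008,0.716,0,0,0],
    [0,0.008,0.716,0,0,0],
    [0,0.008,0.716,0,0,0]
  ]
}}

```text
t: 42.8
ee_pos: [0.6188, -0.0556, 0.0685]
tcp_rot: [1.0, -0.016, -0.0, -0.0]
wrist_force: [-0.1, -0.7, 0.9]
grip_width: 0.0004
```

Call:
{"op": "step_arm", "data": {
  "targets": [
    [0.15,-0.004,0,0,0,0],
    [0.25,-0.007,0,0,0,0],
    [0.32,-0.009,0,0,0,0],
    [0.38,-0.011,0,0,0,0],
    [0.43,-0.012,0,0,0,0],
    [0.48,-0.014,0,0,0,0],
    [0.5,-0.014,0,0,0,0],
    [0.5,-0.014,0,0,0,0]
  ]
}}

```text
t: 43.6
ee_pos: [0.6773, -0.0571, 0.0683]
tcp_rot: [1.0, -0.016, -0.002, 0.0]
wrist_force: [-7.1, -1.9, 5.7]
grip_width: 0.0004
```

Call:
{"op": "step_arm", "data": {
  "targets": [
    [0.025,0,0,0,0,0],
    [0.05,0,0,0,0,0],
    [0.05,0,0,0,0,0]
  ]
}}

```text
t: 43.9
ee_pos: [0.6784, -0.0571, 0.068]
tcp_rot: [1.0, -0.016, -0.009, -0.0]
wrist_force: [-24.3, -0.0, 17.0]
grip_width: 0.0001
```

Call:
{"op": "step_arm", "data": {
  "targets": [
    [-0.3,0,0,0,0,0],
    [-0.55,0,0,0,0,0],
    [-0.6,0,-0.3,0,0,0],
    [-0.7,0,-0.9,0,0,0],
    [-0.8,0,-0.95,0,0,0]
  ]
}}

```text
t: 44.4
ee_pos: [0.5905, -0.0544, 0.1864]
tcp_rot: [1.0, -0.016, 0.003, 0.001]
wrist_force: [0.2, 0.8, 0.9]
grip_width: 0.0008
```

Call:
{"op": "step_arm", "data": {
  "targets": [
    [-0.6,0.4,-0.2,0,0,0],
    [-0.8,0.8,-0.4,0,0,0],
    [-0.8,0.95,-0.4,0,0,0],
    [-0.8,0.95,-0.4,0,0,0]
  ]
}}

```text
t: 44.8
ee_pos: [0.4886, -0.1683, 0.2328]
tcp_rot: [1.0, -0.018, 0.002, 0.002]
wrist_force: [0.5, 0.5, 0.3]
grip_width: 0.0005
```

Call:
{"op": "step_arm", "data": {
  "targets": [
    [0,0.5,0,0,0,0],
    [0,0.95,0,0,0,0],
    [0,0.95,0,0,0,0]
  ]
}}

```text
t: 45.1
ee_pos: [0.4852, -0.2822, 0.2301]
tcp_rot: [1.0, -0.018, 0.001, 0.0]
wrist_force: [-0.1, 0.9, 0.3]
grip_width: 0.0006
```

Run:
```python
from h import *
o=env.get_obs(); print(o["t"],o["ee_pos"])
t,s=grab(); cv2.imwrite("pics/t10.png",t); cv2.imwrite("pics/s10.png",s)
cv2.imwrite("pics/c10.png",np.hstack([cv2.resize(s[130:340,230:440],(440,440)),cv2.resize(t[130:230,270:360],(360,400)) if 0 else cv2.copyMakeBorder(cv2.resize(t[130:230,270:360],(360,400)),0,40,0,0,cv2.BORDER_CONSTANT)]))
```

```text
45.1 [ 0.48522209 -0.28216144  0.23013517]
```

View pics/c10.png

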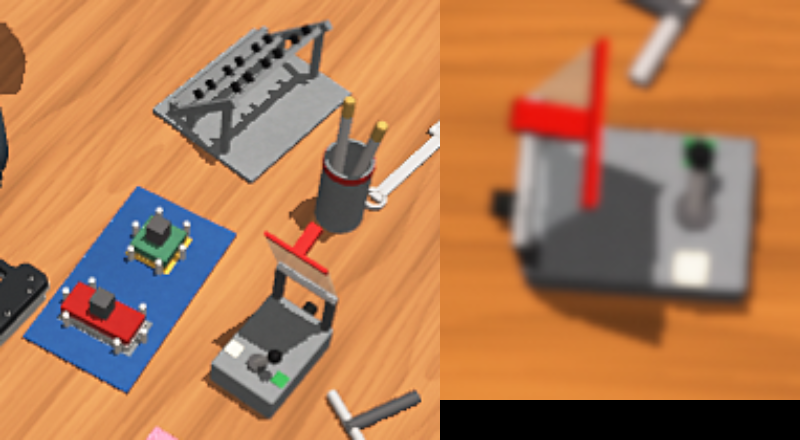

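Run:
```python
from h import *
t=cv2.imread("pics/t10.png"); s=cv2.imread("pics/s10.png")
print(plane("top",[(334.4,168.9)],.079), plane("scene",[(230+275/2.095-.4,130+356/2.095-.4)],.079))
g=cv2.cvtColor(t,cv2.COLOR_BGR2GRAY)
m=((g<45)*255).astype(np.uint8); m[:160]=0;m[180:]=0;m[:,:325]=0;m[:,345:]=0
M=cv2.moments(m,True); c=(M["m10"]/M["m00"],M["m01"]/M["m00"]); print(c,M["m00"],plane("top",[c],.079))
```

```text
[[ 0.69457198 -0.05781445  0.079     ]] [[ 0.69789519 -0.05567406  0.079     ]]
(334.45454545454544, 168.5909090909091) 22.0 [[ 0.69521889 -0.05790961  0.079     ]]
```

Call:
{"op": "step_arm", "data": {
  "targets": [
    [0,0,0,0,0,0],
    [0,0,0,0,0,0],
    [0,0,0,0,0,0],
    [0,0,0,0,0,0],
    [0,0,0,0,0,0],
    [0,0,0,0,0,0],
    [0,0,0,0,0,0],
    [0,0,0,0,0,0],
    [0,0,0,0,0,0],
    [0,0,0,0,0,0],
    [0,0,0,0,0,0],
    [0,0,0,0,0,0]
  ]
}}

```text
t: 46.4
ee_pos: [0.4851, -0.2788, 0.2304]
tcp_rot: [1.0, -0.016, -0.0, -0.0]
wrist_force: [-0.2, 0.1, 0.3]
grip_width: 0.0007
```

Call:
{"op": "step_arm", "data": {
  "targets": [
    [0,0,0,0,0,0],
    [0,0,0,0,0,0],
    [0,0,0,0,0,0],
    [0,0,0,0,0,0],
    [0,0,0,0,0,0],
    [0,0,0,0,0,0],
    [0,0,0,0,0,0],
    [0,0,0,0,0,0],
    [0,0,0,0,0,0],
    [0,0,0,0,0,0],
    [0,0,0,0,0,0],
    [0,0,0,0,0,0]
  ]
}}

```text
t: 47.6
ee_pos: [0.4851, -0.2787, 0.2304]
tcp_rot: [1.0, -0.016, 0.0, 0.0]
wrist_force: [0.7, -0.3, -0.1]
grip_width: 0.0004
```

Call:
{"op": "step_arm", "data": {
  "targets": [
    [0,0,0,0,0,0],
    [0,0,0,0,0,0],
    [0,0,0,0,0,0],
    [0,0,0,0,0,0],
    [0,0,0,0,0,0],
    [0,0,0,0,0,0],
    [0,0,0,0,0,0],
    [0,0,0,0,0,0],
    [0,0,0,0,0,0],
    [0,0,0,0,0,0],
    [0,0,0,0,0,0],
    [0,0,0,0,0,0]
  ]
}}

```text
t: 48.8
ee_pos: [0.4851, -0.2788, 0.2304]
tcp_rot: [1.0, -0.016, 0.0, 0.0]
wrist_force: [0.5, -0.3, 0.5]
grip_width: 0.0004
```

Call:
{"op": "step_arm", "data": {
  "targets": [
    [0,0,0,0,0,0],
    [0,0,0,0,0,0],
    [0,0,0,0,0,0],
    [0,0,0,0,0,0],
    [0,0,0,0,0,0],
    [0,0,0,0,0,0],
    [0,0,0,0,0,0],
    [0,0,0,0,0,0],
    [0,0,0,0,0,0],
    [0,0,0,0,0,0],
    [0,0,0,0,0,0],
    [0,0,0,0,0,0]
  ]
}}

```text
t: 50.0
ee_pos: [0.4851, -0.2788, 0.2304]
tcp_rot: [1.0, -0.016, -0.0, -0.0]
wrist_force: [-0.0, -0.1, 1.1]
grip_width: -0.0001
```

Call:
{"op": "step_arm", "data": {
  "targets": [
    [0,0,0,0,0,0],
    [0,0,0,0,0,0],
    [0,0,0,0,0,0],
    [0,0,0,0,0,0],
    [0,0,0,0,0,0],
    [0,0,0,0,0,0],
    [0,0,0,0,0,0],
    [0,0,0,0,0,0],
    [0,0,0,0,0,0],
    [0,0,0,0,0,0],
    [0,0,0,0,0,0],
    [0,0,0,0,0,0]
  ]
}}

```text
t: 51.2
ee_pos: [0.4851, -0.2788, 0.2304]
tcp_rot: [1.0, -0.016, 0.0, -0.0]
wrist_force: [-0.3, -0.7, -0.7]
grip_width: 0.0006
```

Call:
{"op": "step_arm", "data": {
  "targets": [
    [0,0,0,0,0,0],
    [0,0,0,0,0,0],
    [0,0,0,0,0,0],
    [0,0,0,0,0,0],
    [0,0,0,0,0,0],
    [0,0,0,0,0,0],
    [0,0,0,0,0,0],
    [0,0,0,0,0,0],
    [0,0,0,0,0,0],
    [0,0,0,0,0,0],
    [0,0,0,0,0,0],
    [0,0,0,0,0,0]
  ]
}}

```text
t: 52.4
ee_pos: [0.4851, -0.2788, 0.2304]
tcp_rot: [1.0, -0.016, -0.0, -0.0]
wrist_force: [0.4, 0.4, 0.7]
grip_width: 0.0003
```

Call:
{"op": "step_arm", "data": {
  "targets": [
    [0,0,0,0,0,0],
    [0,0,0,0,0,0],
    [0,0,0,0,0,0],
    [0,0,0,0,0,0],
    [0,0,0,0,0,0],
    [0,0,0,0,0,0],
    [0,0,0,0,0,0],
    [0,0,0,0,0,0],
    [0,0,0,0,0,0],
    [0,0,0,0,0,0],
    [0,0,0,0,0,0],
    [0,0,0,0,0,0]
  ]
}}

```text
t: 53.6
ee_pos: [0.4851, -0.2788, 0.2304]
tcp_rot: [1.0, -0.016, -0.0, 0.0]
wrist_force: [-0.7, -0.1, 0.2]
grip_width: 0.0007
```

Call:
{"op": "step_arm", "data": {
  "targets": [
    [0,0,0,0,0,0],
    [0,0,0,0,0,0],
    [0,0,0,0,0,0],
    [0,0,0,0,0,0],
    [0,0,0,0,0,0],
    [0,0,0,0,0,0],
    [0,0,0,0,0,0],
    [0,0,0,0,0,0],
    [0,0,0,0,0,0],
    [0,0,0,0,0,0],
    [0,0,0,0,0,0],
    [0,0,0,0,0,0]
  ]
}}

```text
t: 54.8
ee_pos: [0.4851, -0.2788, 0.2304]
tcp_rot: [1.0, -0.016, -0.0, -0.0]
wrist_force: [0.9, 0.6, -0.8]
grip_width: 0.0005
```

Call:
{"op": "step_arm", "data": {
  "targets": [
    [0,0,0,0,0,0],
    [0,0,0,0,0,0],
    [0,0,0,0,0,0],
    [0,0,0,0,0,0],
    [0,0,0,0,0,0],
    [0,0,0,0,0,0],
    [0,0,0,0,0,0],
    [0,0,0,0,0,0],
    [0,0,0,0,0,0],
    [0,0,0,0,0,0],
    [0,0,0,0,0,0],
    [0,0,0,0,0,0]
  ]
}}

```text
t: 56.0
ee_pos: [0.4851, -0.2788, 0.2304]
tcp_rot: [1.0, -0.016, -0.0, -0.0]
wrist_force: [0.7, 0.9, 0.8]
grip_width: 0.0004
```

Call:
{"op": "step_arm", "data": {
  "targets": [
    [0,0,0,0,0,0],
    [0,0,0,0,0,0],
    [0,0,0,0,0,0],
    [0,0,0,0,0,0],
    [0,0,0,0,0,0],
    [0,0,0,0,0,0],
    [0,0,0,0,0,0],
    [0,0,0,0,0,0],
    [0,0,0,0,0,0],
    [0,0,0,0,0,0],
    [0,0,0,0,0,0],
    [0,0,0,0,0,0]
  ]
}}

```text
t: 57.2
ee_pos: [0.4851, -0.2787, 0.2304]
tcp_rot: [1.0, -0.016, -0.0, -0.0]
wrist_force: [-0.9, -0.5, 0.4]
grip_width: 0.0004
```

Call:
{"op": "step_arm", "data": {
  "targets": [
    [0,0,0,0,0,0],
    [0,0,0,0,0,0],
    [0,0,0,0,0,0],
    [0,0,0,0,0,0],
    [0,0,0,0,0,0],
    [0,0,0,0,0,0],
    [0,0,0,0,0,0],
    [0,0,0,0,0,0],
    [0,0,0,0,0,0],
    [0,0,0,0,0,0],
    [0,0,0,0,0,0],
    [0,0,0,0,0,0]
  ]
}}

```text
t: 58.4
ee_pos: [0.4851, -0.2788, 0.2304]
tcp_rot: [1.0, -0.016, -0.0, -0.0]
wrist_force: [0.8, -0.1, 0.6]
grip_width: 0.0006
```

Call:
{"op": "step_arm", "data": {
  "targets": [
    [0,0,0,0,0,0],
    [0,0,0,0,0,0],
    [0,0,0,0,0,0],
    [0,0,0,0,0,0],
    [0,0,0,0,0,0],
    [0,0,0,0,0,0],
    [0,0,0,0,0,0],
    [0,0,0,0,0,0],
    [0,0,0,0,0,0],
    [0,0,0,0,0,0],
    [0,0,0,0,0,0],
    [0,0,0,0,0,0]
  ]
}}

```text
t: 59.6
ee_pos: [0.4851, -0.2788, 0.2304]
tcp_rot: [1.0, -0.016, 0.0, -0.0]
wrist_force: [0.9, 0.5, -0.3]
grip_width: 0.0005
```

Call:
{"op": "step_arm", "data": {
  "targets": [
    [0,0,0,0,0,0],
    [0,0,0,0,0,0],
    [0,0,0,0,0,0],
    [0,0,0,0,0,0],
    [0,0,0,0,0,0],
    [0,0,0,0,0,0],
    [0,0,0,0,0,0],
    [0,0,0,0,0,0],
    [0,0,0,0,0,0],
    [0,0,0,0,0,0],
    [0,0,0,0,0,0],
    [0,0,0,0,0,0]
  ]
}}

```text
t: 60.8
ee_pos: [0.4851, -0.2787, 0.2304]
tcp_rot: [1.0, -0.016, -0.0, -0.0]
wrist_force: [-0.4, -0.3, 0.9]
grip_width: 0.0003
```

Call:
{"op": "step_arm", "data": {
  "targets": [
    [0,0,0,0,0,0],
    [0,0,0,0,0,0],
    [0,0,0,0,0,0],
    [0,0,0,0,0,0],
    [0,0,0,0,0,0],
    [0,0,0,0,0,0],
    [0,0,0,0,0,0],
    [0,0,0,0,0,0],
    [0,0,0,0,0,0],
    [0,0,0,0,0,0],
    [0,0,0,0,0,0],
    [0,0,0,0,0,0]
  ]
}}

```text
t: 62.0
ee_pos: [0.4851, -0.2788, 0.2304]
tcp_rot: [1.0, -0.016, -0.0, 0.0]
wrist_force: [-0.8, -0.3, 0.1]
grip_width: 0.0003
```

Call:
{"op": "step_arm", "data": {
  "targets": [
    [0,0,0,0,0,0],
    [0,0,0,0,0,0],
    [0,0,0,0,0,0],
    [0,0,0,0,0,0],
    [0,0,0,0,0,0],
    [0,0,0,0,0,0],
    [0,0,0,0,0,0],
    [0,0,0,0,0,0],
    [0,0,0,0,0,0],
    [0,0,0,0,0,0],
    [0,0,0,0,0,0],
    [0,0,0,0,0,0]
  ]
}}

```text
t: 63.2
ee_pos: [0.4851, -0.2788, 0.2304]
tcp_rot: [1.0, -0.016, -0.0, -0.0]
wrist_force: [-0.6, -0.3, -0.1]
grip_width: 0.0006
```

Call:
{"op": "step_arm", "data": {
  "targets": [
    [0,0,0,0,0,0],
    [0,0,0,0,0,0],
    [0,0,0,0,0,0],
    [0,0,0,0,0,0],
    [0,0,0,0,0,0],
    [0,0,0,0,0,0],
    [0,0,0,0,0,0],
    [0,0,0,0,0,0],
    [0,0,0,0,0,0],
    [0,0,0,0,0,0],
    [0,0,0,0,0,0],
    [0,0,0,0,0,0]
  ]
}}

```text
t: 64.4
ee_pos: [0.4851, -0.2787, 0.2304]
tcp_rot: [1.0, -0.016, -0.0, 0.0]
wrist_force: [0.4, -0.1, 0.7]
grip_width: -0.0001
```

Run:
```python
from h import *
t,s=grab(); cv2.imwrite("pics/t11.png",t); cv2.imwrite("pics/s11.png",s); print(env.get_obs()["t"])
t0=cv2.imread("pics/top0.png"); s9=cv2.imread("pics/s9.png")
for nm,n,im,roi in(("top start","top",t0,(335,140,360,215)),("top now","top",t,(335,140,360,215)),("scene start","scene",s9,(320,270,370,320)),("scene now","scene",s,(320,270,370,320))):
    print(nm,[cv2.boundingRect(c) for c in blobs(im,(0,170,60),(8,255,255),10,roi)[:2]])
cv2.imwrite("pics/c11.png",np.hstack([cv2.resize(s[130:340,230:440],(440,440)),cv2.copyMakeBorder(cv2.resize(t[130:230,270:360],(360,400)),0,40,0,0,cv2.BORDER_CONSTANT)]))
```

```text
64.5
top start [(340, 157, 10, 40)]
top now [(340, 157, 10, 40)]
scene start [(334, 284, 30, 24)]
scene now [(333, 284, 31, 24)]
```

View pics/c11.png

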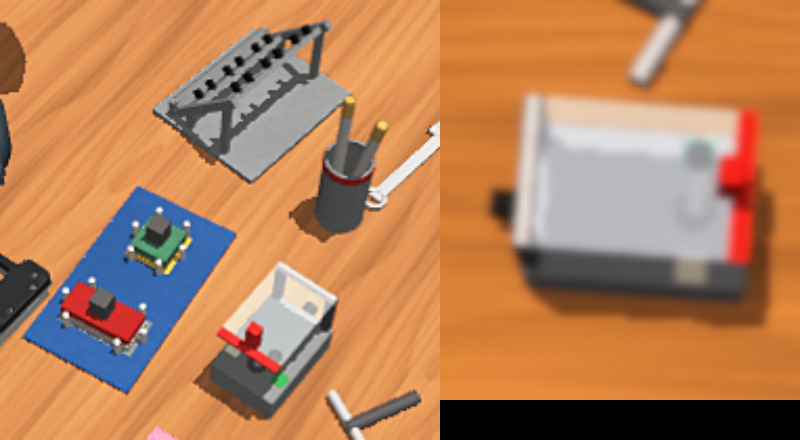

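The guard is shut (same pixels as at the start), the toggle is at green, and the kit is in place. Handing in.

```bash
python3 -c "
from plant import env
print(env.job_done())"
```

```text
the job is handed in; nothing more can be done
None
```

The kit is complete, the toggle is over at the green mark, the guard is shut again, and the job was handed in at about t = 64.5 s.

- **Plates and clamps:** the steel plate with the red clamp and the brass plate with the small green cap lie flat inside their pins. The last picture shows both stacks undisturbed.
- **Rods:** only two were in the rack, and both stand in the cup brass end up, leaning on the rim.
- **Toggle:** I pushed it to its stop, with about 24 N at the wrist. The ball then measured within about 1 mm of its fully-on position.
- **Guard:** after it sank, its red edge sat at the same pixels as at the start, to within 1 px.
- **Bystanders:** I never touched the bottle, spanner, chuck key or look-alikes.

The two cameras disagreed by about 3 to 5 mm along x, so I used the mean of the two. I saw no part knocked aside. I viewed 15 pictures, one over the budget.

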